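Hang the drying cabinet's lift-off door, shut it and latch it

ROBOT

A 6-joint arm with a two-finger parallel gripper is mounted at the origin on a cart in front of the work surface, level with it; the furniture and walls round the work are solid. World frame = base frame: x ahead of the robot, y to its left, z up, the work surface at z = 0. Lengths are in m, angles in rad, forces in N, time in s.
With the tool pointing down it reaches from about 0.325 to 0.85 m from the base axis. Payload 4.4 kg.
Tool frame: the origin (TCP) lies at the very end of the fingers, on their centre line; the grasp point (between the pads) lies 19 mm behind it; z points along the fingers, x is the direction in which the jaws open and shut, and the axes are right-handed (so a half turn about z gives the same grasp; the last joint's range is limited). The gripper opens to 94 mm and grips with 3 to 60 N. Pads are 16 mm wide; open, the fingers measure 119 mm over their backs; the gripper's body (75 mm by 177 mm) begins 78 mm behind the grasp point.
Start: joints at [-1.375, 0.207, 1.542, -0, 1.393, -0.15], TCP at [0.195, -0.541, 0.205] pointing down, gripper open.
Joint ranges: [-2.73, 2.73], [-0.86, 2.22], [0.23, 2.46], [-1.11, 4.25], [0.08, 2.63], [-2.82, 2.82]. Speed limits (rad/s): [2.79, 2.79, 3.14, 3.14, 3.14, 3.14].

INTERFACE

Orientations are given as a unit quaternion [w, x, y, z].
In Python, from rig import arm gives the robot as it stands. The module is installed in compiled form; this text tells all that it offers.
- The arm moves only by the tool send_rows, never from a script. Its argument "steps" is a list of rows, each a list of 7 numbers: the shift along the world's x, y, z in cm, then the turn, a rotation vector about the world's x, y, z in degrees, then the opening, from 0 (shut) to 1 (fully open). In form: [[dx, dy, dz, wx, wy, wz, jaw], ...]. A call has 1 to 12 rows; each row shifts and turns the pose as measured when the row begins; what a row does not reach is not made up. A row lasts 1/8 s, in which the tool goes at most 62.5 mm and 10.7 degrees, less where a joint would pass 70% of its speed; a pose out of reach is approached as far as the arm can. A call is refused whole if a number of a shift passes 6.25 or a number of a turn 10.7, either way. A call with a gripper value outside its range is refused whole. The fingers move at their own pace and stop on an object; "force" is the grip in N (left out, the last holds). Time passes only in rows, so rows that do not move let the fingers close. It gives the time, the measured TCP pose, the force and the opening at its end, in the units of the state.
- arm.sense(): the state, without advancing time (a new reading comes with each control period).
- arm.read_camera(name): name is "scene" or "side" or "wrist"; returns a dict with "image" (400x640x3 uint8, red, green, blue), "fx", "fy", "cx", "cy" (pixels), "R" (3x3) and "t" (3): a world point X has camera coordinates R X + t. Camera axes: x right, y down, z forward; pixel columns grow to the right and rows downward; lengths in m; the calibration is good to about 2 mm. A picture is of the moment at which its call begins. There is no depth.
- arm.sign_off(): hands the job in, once; it reports no verdict.
The state is a dict: "time_s": time; "joint_pos": joint angles; "joint_vel": joint speeds; "joint_efforts": joint torques, N m; "tool_pos": TCP position; "ee_rot": TCP orientation; "force": force on the tool from outside, world axes, zero at the start; "torque": the same for the moment, N m; "grip_width": finger opening in m.
Only numpy, scipy, OpenCV 4.12 (cv2) and the standard library are available. Lean on these libraries where they do the work, as an engineer would, in place of code of your own. Each camera call takes 0.05 s, during which the arm holds its last target.

TASK

Take the cabinet door out of its wooden rest and, keeping it upright, hang it, standing open, on the two hinge pins of the small drying cabinet, both knuckles fully down on their pins. Then push the door fully shut and press the catch on the cabinet's roof down flat so that it hooks over the door. Leave the jar, the bowl and the round mould where they are.

Things in the scene. Friction and masses are not known exactly. Their poses are not given: they have to be found in the camera images.
- drying_cabinet: Grey metal cabinet, fixed: 130 deep (x), 200 wide (y), 161 high; open front faces its -x, front rim at x = -65. Origin: centre of its underside, z up. Hinge pins at its left front corner (+y), catch on the roof at the right front corner. Door hung and shut: axes parallel to the cabinet's, panel underside 18 over the table, top edge 3 below the roof, inner face 1.5 before the rim.
- pin_low (a point): Foot of the lower upright hinge pin, on its bracket shoulder, cabinet frame (-72.5, 112, 30) mm. Pin: steel, 9 mm diameter, 20 mm tall, the last 7 mm tapered to a 3 mm tip. Axes as the cabinet.
- pin_up (a point): Foot of the upper hinge pin, equal to the lower one and straight above it, cabinet frame (-72.5, 112, 118) mm.
- catch (a joint): Angle of the roof catch, rad: 0 = flat, arm pointing forward (cabinet -x) over the door's top edge, hook lip down in front of the shut door; 1.57 = arm upright; up to 1.9 (leaning back). Friction hinge: it stays where left, about 1 N at the tip moves it. If laid flat before the door is shut, it blocks the door.
- catch_hinge (a point): Middle of the catch's hinge axis (along cabinet y), cabinet frame (-43, -80, 170) mm, 9 above the roof. Axes as the cabinet.
- catch_tip (a point): On the catch's steel arm, 58 from its hinge, on the face that is on top when flat (then 174.5 over the table). Arm 65 long, 24 wide, 5 thick; the 24 mm hook lip leaves its underside 42 from the hinge, so about 20 of arm stick out beyond it to press on.
- door_centre (a point): Centre of the loose door: grey panel with clear window, 12 thick (x), 200 wide (y), 140 high (z), 0.4 kg, upright. -x is the outer face (black knob 21 proud at y = -84, mid-height); hinge knuckles on the +y edge. Top edge 70 above, free to grip from above. It starts 12 above the table in a fixed wooden rest 100 long, 85 wide, 47 high, slot 14 wide, 35 deep. Opens clockwise seen from above.
- knuckle_low (a point): Centre of the lower end face of the lower hinge knuckle: a tube 22 tall, 19 outside, 12 bore, open at both ends. Door frame: 112 along +y from the panel centre, 58 below door_centre. Coincides with pin_low when the door is hung fully down. Axes as the door.
- knuckle_up (a point): Centre of the lower end face of the upper knuckle (same size), 88 above knuckle_low. Coincides with pin_up when hung.
- free_edge (a point): Middle of the door's free (-y) edge, 100 from door_centre, 212 from the hinge axis. Axes as the door.
- slip_jar: Bystander: jar with black lid, 68 diameter, 104 high, loose; origin at the centre of its underside.
- slip_bowl: Bystander: white bowl, 150 diameter, 57 high, loose; origin at the centre of its underside.
- sprig_mould: Bystander: round brown mould, 66 diameter, 34 high, loose; origin at the centre of its underside.

How it is judged:
By the outcome, as a careful person would: the job done as asked, in the order asked, and still so for the second after the job is handed in, with the robot touching nothing.
It also fails if it takes over 64 s, if anything falls off the work surface, if the arm or the gripper's body presses on something with over 40 N, if the wrist force passes 120 N, or if a joint passes its speed limit or range.

## Working session

There is one attempt and no reset: what is moved stays moved. The work goes in short steps, Python scripts to look and compute and a tool call to move; the robot and the scene stay as the last step left them, time stands still between calls to the robot, and variables do not carry over. Pictures are saved under pics/ and viewed, and the job is handed in when it is done.

Besides the shell and the picture viewer there is one more tool, called after "Emit:" by a JSON object that holds its "method" and its "body", one argument or row to a line. send_rows: Moves the arm, as the interface text tells. Its arguments: {"type":"object","properties":{"steps":{"type":"array","items":{"type":"array","items":{"type":"number"}}},"force":{"type":"number"}},"required":["steps"]}

```bash
mkdir -p pics
python3 - <<'E'
from rig import arm
import cv2
print(arm.sense())
for n in ["scene","side","wrist"]:
    c=arm.read_camera(n); cv2.imwrite(f"pics/{n}0.png",c["image"][:,:,::-1])
    print(n,c["fx"],c["fy"],c["cx"],c["cy"],c["R"],c["t"], -c["R"].T@c["t"])
E
```

```text
{'time_s': 0.0, 'joint_pos': array([-1.37552262e+00,  2.07415378e-01,  1.54294525e+00, -2.48486096e-05,
        1.39350912e+00, -1.50494074e-01]), 'joint_vel': array([ 1.68522986e-04, -6.69754002e-04, -3.40349628e-04,  7.83152554e-04,
        2.54252850e-04, -7.99493591e-05]), 'joint_efforts': array([-7.57484431e-04, -3.70880377e+01, -2.81417871e+01,  6.97304425e-02,
        3.63401847e-02, -1.95334264e-04]), 'tool_pos': array([ 0.1947036 , -0.54016806,  0.20429759]), 'ee_rot': array([-7.78008805e-04,  8.18205821e-01, -5.74924289e-01, -8.31343950e-04]), 'force': array([0.35797002, 0.61330266, 0.35687642]), 'torque': array([0.00474829, 0.04095808, 0.01321363]), 'grip_width': 0.09429835487363543}
scene 365.4759145428541 365.4759145428541 320.11134422103555 205.62427189797685 [[-0.84129557 -0.5402264  -0.01942151]
 [-0.30297278  0.50096545 -0.81070408]
 [ 0.44769326 -0.67615757 -0.58513391]] [0.42498642 0.30865676 1.06213058] [-0.02445491  0.79313014  0.8799718 ]
side 519.172066677033 519.172066677033 324.9025579066641 198.68384034219122 [[-0.92638756 -0.37647359  0.00858628]
 [-0.1912866   0.45081334 -0.87188117]
 [ 0.32436943 -0.8093423  -0.48964222]] [0.45970973 0.23885507 1.8435806 ] [-0.12644204  1.55747729  1.10700094]
wrist 334.37848859252506 334.37848859252506 321.550029709176 200.47383932725018 [[ 0.34003917 -0.94040614 -0.00310758]
 [-0.90466529 -0.32801457  0.27200581]
 [-0.25681526 -0.08968131 -0.96229059]] [-0.57322006 -0.02847387  0.39223567] [ 0.26989006 -0.5132233   0.38340843]
```

View pics/scene0.png

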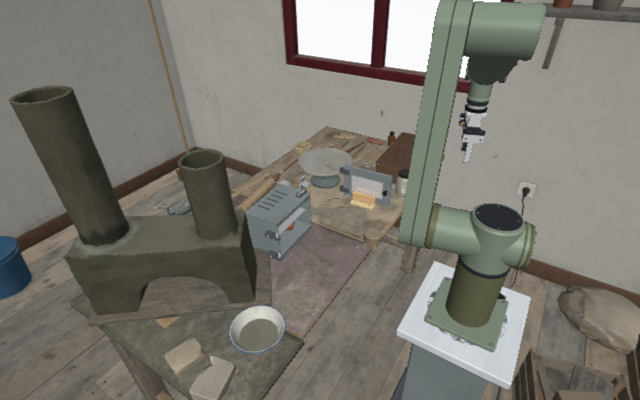

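View pics/side0.png

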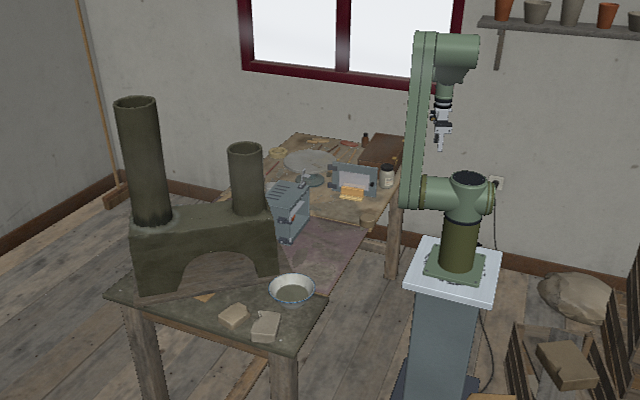

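View pics/wrist0.png

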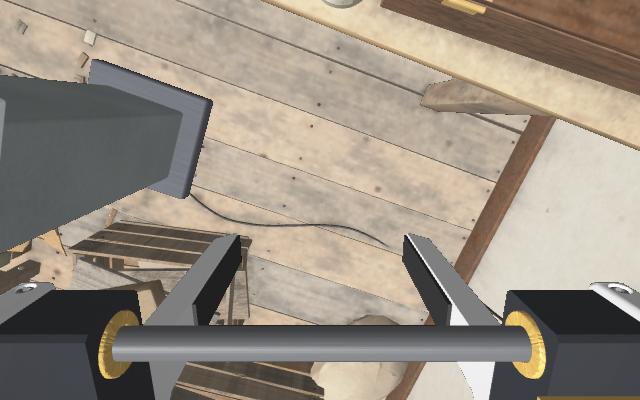

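Run:
```python
import cv2
a=cv2.imread("pics/scene0.png")[120:270,230:430]; cv2.imwrite("pics/scene0z.png",cv2.resize(a,None,fx=4,fy=4,interpolation=cv2.INTER_CUBIC))
a=cv2.imread("pics/side0.png")[120:260,250:410]; cv2.imwrite("pics/side0z.png",cv2.resize(a,None,fx=4,fy=4,interpolation=cv2.INTER_CUBIC))
```

```text
(no output)
```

View pics/scene0z.png

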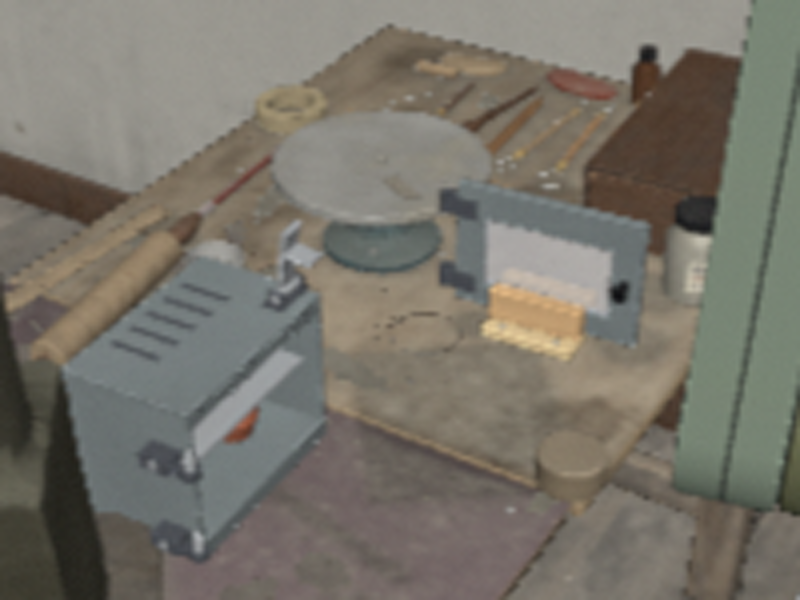

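View pics/side0z.png

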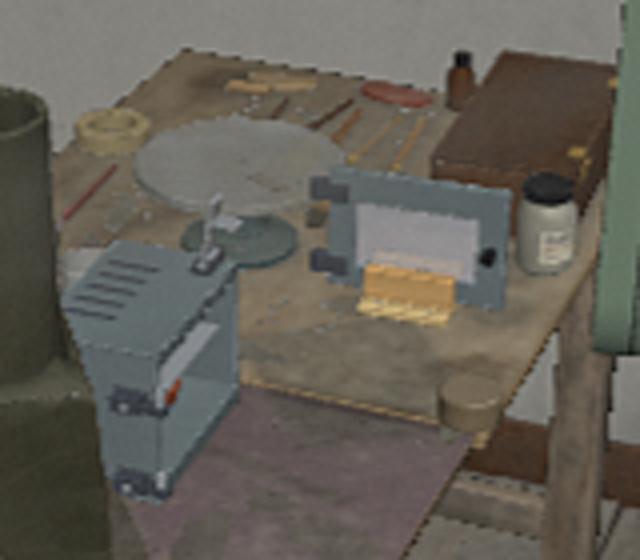

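```bash
cat > h.py <<'E'
from rig import arm
import cv2, numpy as np
from scipy.spatial.transform import Rotation as Rot
def cam(n):
    c=arm.read_camera(n); return c
def save(c,name): cv2.imwrite(name,np.ascontiguousarray(c["image"][:,:,::-1]))
def ray(c,u,v):
    d=c["R"].T@np.array([(u-c["cx"])/c["fx"],(v-c["cy"])/c["fy"],1]); return -c["R"].T@c["t"], d/np.linalg.norm(d)
def plane(c,u,v,z):
    o,d=ray(c,u,v); return o+d*(z-o[2])/d[2]
def tri(l):
    A=np.zeros((3,3));b=np.zeros(3)
    for c,u,v in l:
        o,d=ray(c,u,v);P=np.eye(3)-np.outer(d,d);A+=P;b+=P@o
    x=np.linalg.solve(A,b); return x,[np.linalg.norm((np.eye(3)-np.outer(ray(*q)[1],ray(*q)[1]))@(x-ray(*q)[0])) for q in l]
def proj(c,X):
    p=c["R"]@np.asarray(X)+c["t"]; return np.array([c["fx"]*p[0]/p[2]+c["cx"],c["fy"]*p[1]/p[2]+c["cy"]])
def st():
    s=arm.sense(); print(round(s["time_s"],3),"tcp",s["tool_pos"].round(4),"R",Rot.from_quat(s["ee_rot"][[1,2,3,0]]).as_matrix().round(3).tolist(),"F",s["force"].round(1),"T",s["torque"].round(2),"w",round(s["grip_width"],4),"q",s["joint_pos"].round(3)); return s
np.set_printoptions(suppress=True,precision=4)
E
python3 - <<'E'
from h import *
a=cam("scene");b=cam("side")
S=lambda x,y:(a,230+x/4,120+y/4)
D=lambda x,y:(b,250+x/4,120+y/4)
for n,p,q in [("dTL",(460,185),(330,165)),("dTR",(648,225),(510,192)),("dBR",(638,345),(503,305)),("knob",(619,293),(488,257)),
 ("cTR",(325,293),(238,265)),("cTL",(190,413),(155,355)),("cBL",(200,560),(155,500)),("cBR",(325,430),(240,395)),("cbackTL",(65,365),(75,340)),("cbackTR",(195,250),(115,243))]:
    x,r=tri([S(*p),D(*q)]); print(n,x,np.round(r,4), plane(*S(*p),0.161) if n[0]=="c" else plane(*S(*p),0.152))
print("jar base",plane(*S(690,300),0),"mould",plane(*S(570,490),0),"bowl",plane(*S(215,260),0.02))
print("table edges", plane(*S(540,490),0), plane(*S(690,380),0),plane(*S(390,25),0),plane(*S(590,190),0.1),plane(*S(640,100),0))
E
```

```text
dTL [ 0.5891 -0.3155  0.1612] [0.0033 0.0033] [ 0.5926 -0.3254  0.152 ]
dTR [ 0.4    -0.3456  0.155 ] [0.0001 0.0001] [ 0.4016 -0.3502  0.152 ]
dBR [ 0.3953 -0.3371  0.0234] [0.0023 0.0023] [ 0.3301 -0.1663  0.152 ]
knob [ 0.4126 -0.3213  0.0871] [0.0002 0.0002] [ 0.3766 -0.23    0.152 ]
cTR [ 0.6059 -0.1036  0.1446] [0.0008 0.0008] [ 0.5928 -0.0843  0.161 ]
cTL [0.5941 0.1078 0.1569] [0.0008 0.0008] [0.5896 0.1123 0.161 ]
cBL [0.5927 0.1182 0.0055] [0.0016 0.0016] [0.4813 0.239  0.161 ]
cBR [ 0.5901 -0.0716  0.015 ] [0. 0.] [0.4865 0.0743 0.161 ]
cbackTL [0.6425 0.1799 0.2151] [0.014 0.014] [0.718  0.1158 0.161 ]
cbackTR [ 0.7284 -0.0753  0.1616] [0.0046 0.0046] [ 0.7357 -0.0815  0.161 ]
jar base [ 0.3905 -0.4702  0.    ] mould [ 0.3652 -0.1306 -0.    ] bowl [ 0.8532 -0.248   0.02  ]
table edges [ 0.3881 -0.1166  0.    ] [ 0.3364 -0.3388  0.    ] [ 1.0425 -0.9173  0.    ] [ 0.5133 -0.4664  0.1   ] [ 0.6283 -0.8774  0.    ]
```

Emit:
{"method": "send_rows", "body": {
  "steps": [
    [2,1.5,4,0,0,0,1],
    [3.5,2.5,4,0,0,0,1],
    [4,3,4,0,0,0,1],
    [4,3,2,0,0,-3,1],
    [4,3,1,0,0,-4,1],
    [4,3,0,0,0,-4,1],
    [4,3,0,0,0,0,1],
    [2,1,0,0,0,0,1],
    [0,0,0,0,0,0,1]
  ]
}}

```text
time_s: 1.38
tool_pos: [0.4755, -0.3325, 0.3571]
ee_rot: [-0.003, 0.756, -0.654, 0.0]
force: [-0.2, -0.8, 0.2]
grip_width: 0.0938
```

Run:
```python
from h import *
st(); c=cam("wrist"); save(c,"pics/w1.png"); np.savez("w1.npz",**c)
```

```text
1.375 tcp [ 0.4755 -0.3325  0.3571] R [[0.144, -0.99, 0.004], [-0.99, -0.144, 0.004], [-0.003, -0.004, -1.0]] F [-0.2 -0.8  0.2] T [0.02 0.02 0.08] w 0.0938 q [-0.763  0.146  1.305  0.006  1.69   0.664]
```

View pics/w1.png

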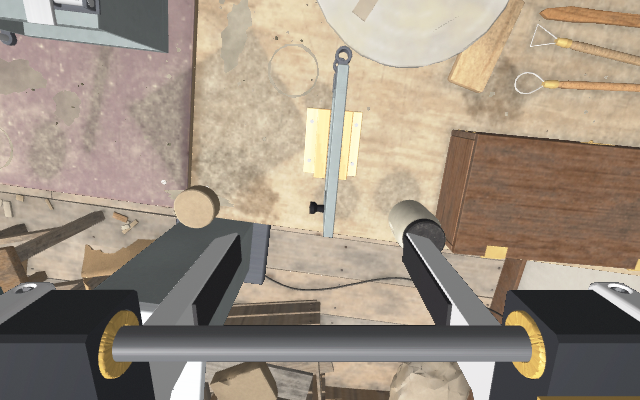

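Emit:
{"method": "send_rows", "body": {
  "steps": [
    [0,4,0,0,0,0,1],
    [1.5,4,0,0,0,0,1],
    [0,1,0,0,0,0,1],
    [0,0,0,0,0,0,1]
  ]
}}

```text
time_s: 1.92
tool_pos: [0.4858, -0.2456, 0.3565]
ee_rot: [-0.001, 0.753, -0.658, -0.0]
force: [0.6, -0.0, 0.4]
grip_width: 0.0943
```

Run:
```python
from h import *
st(); c=cam("wrist"); save(c,"pics/w2.png"); np.savez("w2.npz",**c)
a=cv2.imread("pics/w1.png")[35:245,280:400]; b=cv2.imread("pics/w2.png")
cv2.imwrite("pics/w1z.png",cv2.resize(a,None,fx=2.8,fy=2.8,interpolation=cv2.INTER_CUBIC))
```

```text
1.925 tcp [ 0.4858 -0.2456  0.3565] R [[0.135, -0.991, 0.001], [-0.991, -0.135, 0.002], [-0.002, -0.001, -1.0]] F [ 0.6 -0.   0.4] T [ 0.01 -0.04 -0.02] w 0.0943 q [-0.629  0.067  1.393  0.002  1.682  0.807]
```

View pics/w2.png

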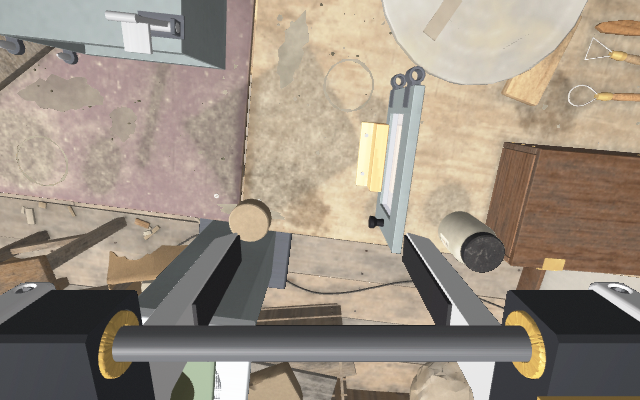

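View pics/w1z.png

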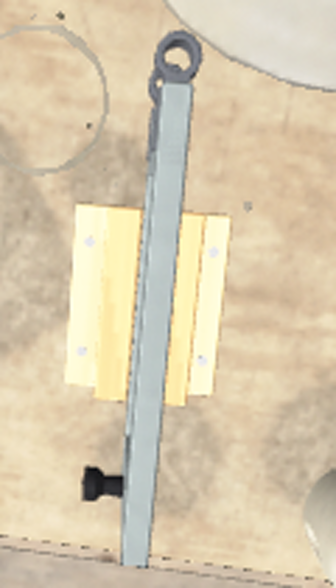

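Run:
```python
import cv2
a=cv2.imread("pics/w2.png")
cv2.imwrite("pics/w2z.png",cv2.resize(a[60:260,340:440],None,fx=3,fy=3,interpolation=cv2.INTER_CUBIC))
cv2.imwrite("pics/w2top.png",cv2.resize(a[60:120,370:440],None,fx=8,fy=8,interpolation=cv2.INTER_CUBIC))
cv2.imwrite("pics/w2bot.png",cv2.resize(a[200:260,360:430],None,fx=8,fy=8,interpolation=cv2.INTER_CUBIC))
a=cv2.imread("pics/w1.png")
cv2.imwrite("pics/w1top.png",cv2.resize(a[35:95,310:380],None,fx=8,fy=8,interpolation=cv2.INTER_CUBIC))
cv2.imwrite("pics/w1bot.png",cv2.resize(a[190:250,295:365],None,fx=8,fy=8,interpolation=cv2.INTER_CUBIC))
```

```text
(no output)
```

View pics/w2top.png

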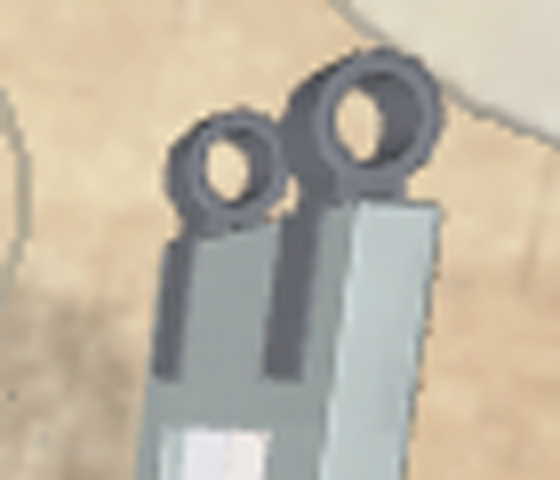

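View pics/w2bot.png

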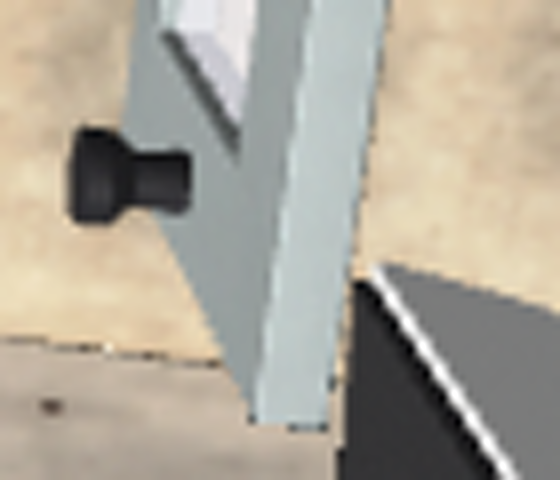

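View pics/w1top.png

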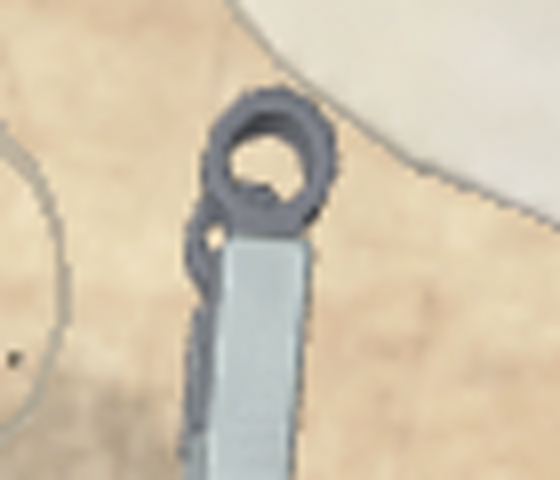

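View pics/w1bot.png

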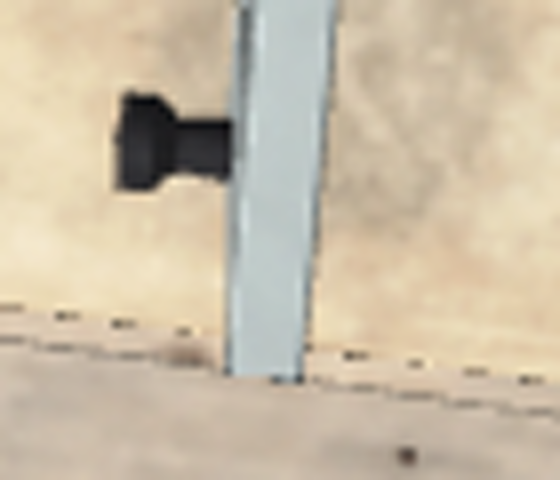

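Run:
```python
from h import *
a=dict(np.load("w1.npz"));b=dict(np.load("w2.npz"))
f=lambda c,z,o:(c,(z[0]+.5)/8-.5+o[0],(z[1]+.5)/8-.5+o[1])
P={}
for n,p,po,q,qo in [("HL",(225,237),(310,35),(362,202),(370,60)),("HR",(312,240),(310,35),(440,207),(370,60)),
 ("FL",(230,375),(295,190),(255,422),(360,200)),("FR",(300,380),(295,190),(326,428),(360,200)),("kn",(270,160),(310,35),(382,120),(370,60))]:
    x,r=tri([f(a,p,po),f(b,q,qo)]); P[n]=x; print(n,x,np.round(r,4),plane(*f(a,p,po),.152 if n!='kn' else .134),plane(*f(b,q,qo),.152 if n!='kn' else .134))
H=(P["HL"]+P["HR"])/2;F=(P["FL"]+P["FR"])/2;d=H-F
print("mid",(H+F)/2,"len",np.linalg.norm(d),"yaw y axis",np.degrees(np.arctan2(d[1],d[0])))
print("table", )
```

```text
HL [ 0.6    -0.3303  0.154 ] [0.0002 0.0002] [ 0.6001 -0.3303  0.152 ] [ 0.6004 -0.3308  0.152 ]
HR [ 0.6015 -0.342   0.1501] [0.0001 0.0001] [ 0.6014 -0.3419  0.152 ] [ 0.6013 -0.3414  0.152 ]
FL [ 0.402  -0.3442  0.1503] [0.0002 0.0002] [ 0.4024 -0.344   0.152 ] [ 0.4029 -0.3437  0.152 ]
FR [ 0.4033 -0.3548  0.152 ] [0.0001 0.0001] [ 0.4032 -0.3548  0.152 ] [ 0.4034 -0.3548  0.152 ]
kn [ 0.6129 -0.3353  0.136 ] [0.0001 0.0001] [ 0.613  -0.3354  0.134 ] [ 0.6132 -0.3358  0.134 ]
mid [ 0.5017 -0.3428  0.1516] len 0.1986223814514932 yaw y axis 3.8572479993675506
table
```

Emit:
{"method": "send_rows", "body": {
  "steps": [
    [0,5,0,0,0,-2,1],
    [0,5.5,0,0,0,-2,1],
    [-0.5,5.5,0,0,0,0,1],
    [-1,5.5,0,0,0,0,1],
    [-1,5.5,0,0,0,0,1],
    [-1,3,0,0,0,0,1],
    [0,0,0,0,0,0,1],
    [0,0,0,0,0,0,1]
  ]
}}

```text
time_s: 2.98
tool_pos: [0.4494, 0.0487, 0.3553]
ee_rot: [0.0, 0.722, -0.692, 0.001]
force: [0.6, 0.1, -0.4]
grip_width: 0.0941
```

Run:
```python
from h import *
st(); c=cam("wrist"); save(c,"pics/w3.png"); np.savez("w3.npz",**c)
```

```text
2.975 tcp [0.4494 0.0487 0.3553] R [[0.043, -0.999, 0.001], [-0.999, -0.043, -0.002], [0.002, -0.001, -1.0]] F [ 0.6  0.1 -0.4] T [ 0.04 -0.04  0.  ] w 0.0941 q [-0.082 -0.141  1.596 -0.002  1.685  1.446]
```

View pics/w3.png

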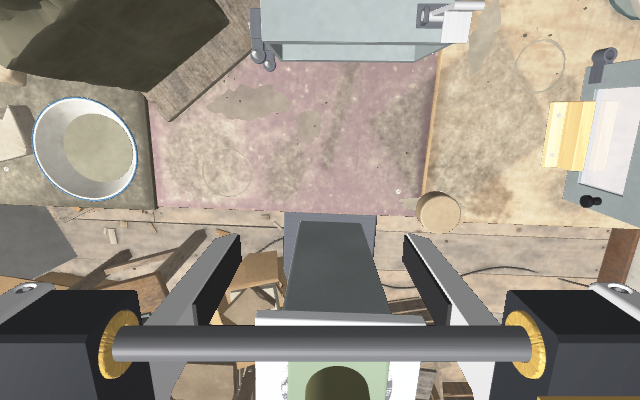

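Emit:
{"method": "send_rows", "body": {
  "steps": [
    [3.5,3,0,0,0,-2,1],
    [4,3.5,0,0,0,0,1],
    [2,2,0,0,0,0,1],
    [0,0,0,0,0,0,1]
  ]
}}

```text
time_s: 3.52
tool_pos: [0.5498, 0.128, 0.3541]
ee_rot: [-0.001, -0.705, 0.71, -0.002]
force: [-0.5, 0.3, -0.3]
grip_width: 0.094
```

Run:
```python
from h import *
st(); c=cam("wrist"); save(c,"pics/w4.png"); np.savez("w4.npz",**c)
a=cv2.imread("pics/w3.png")
cv2.imwrite("pics/w3p.png",cv2.resize(a[30:80,240:310],None,fx=8,fy=8,interpolation=cv2.INTER_CUBIC))
```

```text
3.525 tcp [0.5498 0.128  0.3541] R [[-0.007, -1.0, 0.001], [-1.0, 0.007, -0.005], [0.005, -0.001, -1.0]] F [-0.5  0.3 -0.3] T [ 0.03 -0.    0.  ] w 0.094 q [ 0.078  0.113  1.349 -0.005  1.68   1.656]
```

View pics/w4.png

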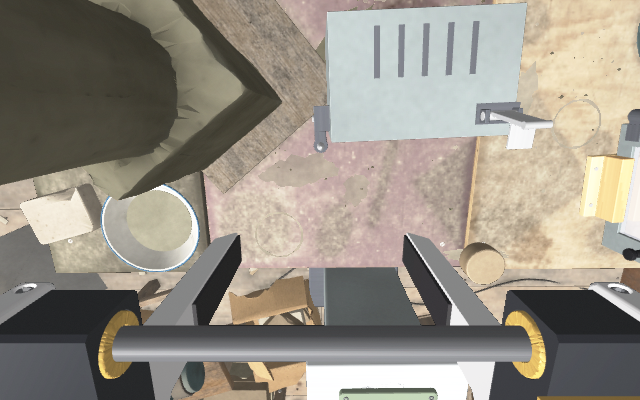

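View pics/w3p.png

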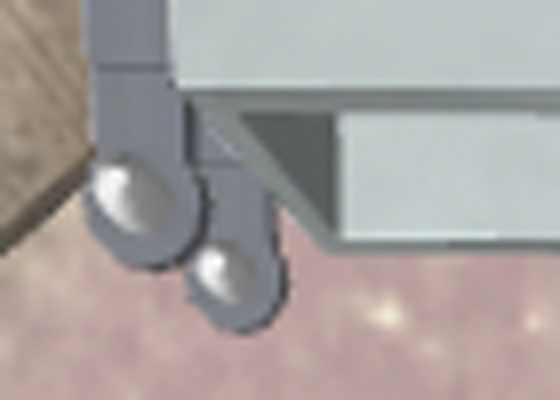

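Run:
```python
from h import *
a=cam("scene");b=cam("side");w3=dict(np.load("w3.npz"));w4=dict(np.load("w4.npz"))
print(tri([(a,203,160),(b,246,148)]),tri([(a,181,160),(b,228,148)]),tri([(a,225,160),(b,264,148)]))
print("tall",tri([(a,42,95),(b,135,102)]))
print("kiln corner",tri([(w3,230,18),(w4,282,101)]))
im=cv2.imread("pics/w4.png")
cv2.imwrite("pics/w4p.png",cv2.resize(im[90:160,300:370],None,fx=8,fy=8,interpolation=cv2.INTER_CUBIC))
cv2.imwrite("pics/w4c.png",cv2.resize(im[90:160,465:565],None,fx=8,fy=8,interpolation=cv2.INTER_CUBIC))
```

```text
(array([0.6398, 0.2958, 0.462 ]), [np.float64(0.0019175038827845972), np.float64(0.0019175038827844225)]) (array([0.6858, 0.3234, 0.4637]), [np.float64(0.0033186216546408445), np.float64(0.003318621654640862)]) (array([0.5925, 0.2694, 0.4611]), [np.float64(0.000406708724495645), np.float64(0.00040670872449542246)])
tall (array([0.8744, 0.4755, 0.6331]), [np.float64(0.0007221091147847108), np.float64(0.0007221091147844325)])
kiln corner (array([0.6376, 0.1824, 0.0312]), [np.float64(0.0014019358195071785), np.float64(0.0014019358195071034)])
```

View pics/w4p.png

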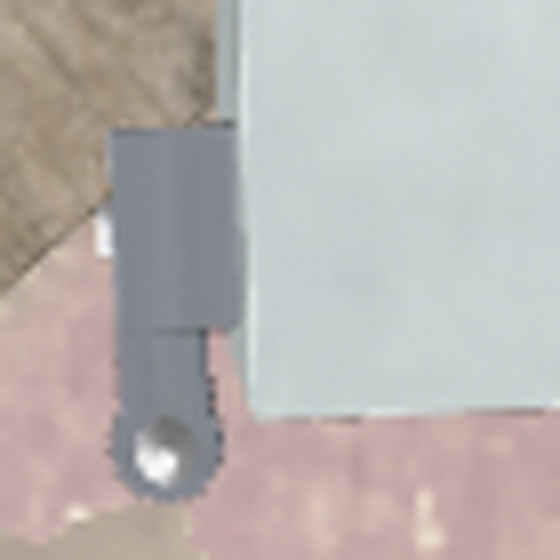

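View pics/w4c.png

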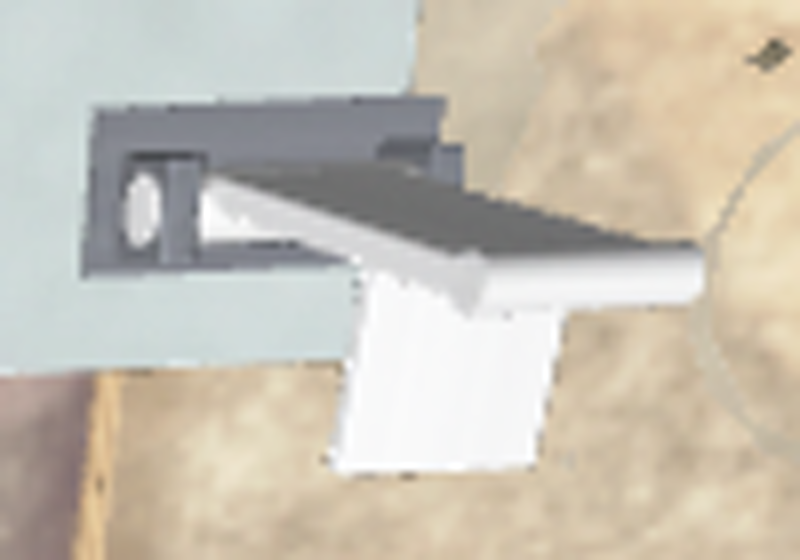

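Run:
```python
from h import *
w3=dict(np.load("w3.npz"));w4=dict(np.load("w4.npz"))
f=lambda c,z,o:(c,(z[0]+.5)/8-.5+o[0],(z[1]+.5)/8-.5+o[1])
u3=f(w3,(147,214),(240,30));l3=f(w3,(238,284),(240,30));u4=f(w4,(167,445),(300,90))
print("up",tri([u3,u4]),plane(*u3,.118),plane(*u4,.118)); print("low",plane(*l3,.030))
c3=f(w3,(178,88),(240,30));c4=f(w4,(250,418),(300,90))
print("roofFL",tri([c3,c4]),plane(*c3,.161),plane(*c4,.161))
fr=plane(w4,508,135.3,.161);fl=plane(*c4,.161);bl=plane(w4,328,12,.161);br=plane(w4,527,2,.161)
print(fr,fl,bl,br)
d=fl-fr;print("yaw front",np.degrees(np.arctan2(-d[0],d[1])));d=bl-fl;print("yaw side",np.degrees(np.arctan2(d[1],d[0])));d=bl-br;print("yaw back",np.degrees(np.arctan2(-d[0],d[1])),np.linalg.norm(d))
```

```text
up (array([0.5821, 0.1291, 0.1114]), [np.float64(0.0003868008960012869), np.float64(0.00038680089600122875)]) [0.581  0.1282 0.118 ] [0.583  0.1288 0.118 ]
low [0.5813 0.1282 0.03  ]
roofFL (array([0.5912, 0.1171, 0.1575]), [np.float64(0.00016516007902576577), np.float64(0.00016516007902582494)]) [0.5907 0.1164 0.161 ] [0.5915 0.1173 0.161 ]
[ 0.5973 -0.0774  0.161 ] [0.5915 0.1173 0.161 ] [0.7197 0.1204 0.161 ] [ 0.7277 -0.0772  0.161 ]
yaw front 1.7291340234443642
yaw side 1.3559273638165028
yaw back 2.3132833075702486 0.19775871862942326
```

Emit:
{"method": "send_rows", "body": {
  "steps": [
    [-0.5,-5,0,0,0,2,1],
    [-0.5,-5.8,0,0,0,2.3,1],
    [-0.5,-5.8,0,0,0,0,1],
    [-0.5,-5.8,0,0,0,0,1],
    [-0.5,-5.8,0,0,0,0,1],
    [-0.5,-5.8,0,0,0,0,1],
    [-0.5,-5.8,0,0,0,0,1],
    [-0.5,-4,0,0,0,0,1],
    [0,0,0,0,0,0,1],
    [0,0,0,0,0,0,1]
  ]
}}

```text
time_s: 4.92
tool_pos: [0.4939, -0.3309, 0.3599]
ee_rot: [0.001, 0.727, -0.687, 0.006]
force: [0.5, 0.4, 0.2]
grip_width: 0.0942
```

Run:
```python
from h import *
s=st(); R=Rot.from_quat(s["ee_rot"][[1,2,3,0]]).as_matrix()
t=np.array([.5017,-.343]); print((t-s["tool_pos"][:2])*100, np.degrees(np.arctan2(R[1,0],R[0,0])))
```

```text
4.925 tcp [ 0.4939 -0.3309  0.3599] R [[0.057, -0.998, 0.008], [-0.998, -0.057, -0.01], [0.01, -0.007, -1.0]] F [0.5 0.4 0.2] T [0.07 0.01 0.05] w 0.0942 q [-0.735  0.169  1.274 -0.002  1.686  0.779]
[ 0.7794 -1.2066] -86.75184195418616
```

Emit:
{"method": "send_rows", "body": {
  "steps": [
    [0.8,-1.2,-4,0.6,0.5,0.6,1],
    [0,0,-5,0,0,0,1],
    [0,0,-5,0,0,0,1],
    [0,0,-3,0,0,0,1],
    [0,0,0,0,0,0,1]
  ]
}}

```text
time_s: 5.55
tool_pos: [0.5028, -0.3365, 0.1904]
ee_rot: [-0.001, 0.733, -0.68, 0.003]
force: [-0.1, 0.0, -0.1]
grip_width: 0.094
```

```bash
cat > g.py <<'E'
from h import *
def rel(t,yaw=None):
    s=st(); R=Rot.from_quat(s["ee_rot"][[1,2,3,0]]).as_matrix()
    z=R[:,2]; w=np.degrees(np.cross(z,[0,0,-1]))
    print("d cm",((np.array(t)-s["tool_pos"][:len(t)])*100).round(2),"level",w.round(2),"xyaw",np.degrees(np.arctan2(R[1,0],R[0,0])).round(2))
E
python3 - <<'E'
from g import *
rel([.5017,-.343,.112])
c=cam("wrist"); save(c,"pics/w5.png")
E
```

```text
5.55 tcp [ 0.5028 -0.3365  0.1904] R [[0.075, -0.997, 0.005], [-0.997, -0.075, -0.003], [0.003, -0.005, -1.0]] F [-0.1  0.  -0.1] T [-0.04 -0.   -0.03] w 0.094 q [-0.733  0.277  1.487  0.001  1.372  0.762]
d cm [-0.11 -0.65 -7.84] level [0.18 0.31 0.  ] xyaw -85.7
```

View pics/w5.png

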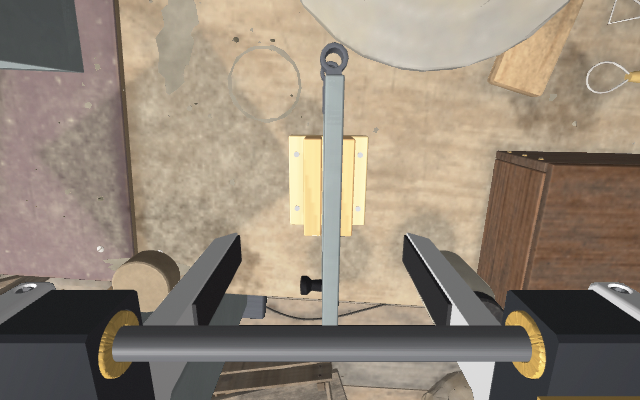

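Emit:
{"method": "send_rows", "body": {
  "steps": [
    [-0.1,-0.6,-3,0.2,0.3,-0.3,1],
    [0,0,-3,0,0,0,1],
    [0,0,-1.6,0,0,0,1],
    [0,0,0,0,0,0,1]
  ]
}}

```text
time_s: 6.1
tool_pos: [0.509, -0.3461, 0.1262]
ee_rot: [-0.0, 0.732, -0.681, 0.011]
force: [0.3, -0.0, -1.2]
grip_width: 0.0943
```

Run:
```python
from g import *
rel([.5017,-.343,.112])
```

```text
6.1 tcp [ 0.509  -0.3461  0.1262] R [[0.073, -0.997, 0.017], [-0.997, -0.073, -0.014], [0.016, -0.016, -1.0]] F [ 0.3 -0.  -1.2] T [-0.02  0.02  0.01] w 0.0943 q [-0.738  0.348  1.534  0.001  1.237  0.759]
d cm [-0.73  0.31 -1.42] level [0.83 0.98 0.  ] xyaw -85.82
```

Emit:
{"method": "send_rows", "body": {
  "steps": [
    [-0.7,0.3,-1.2,0.8,0.9,0,1],
    [0,0,0,0,0,0,1],
    [0,0,0,0,0,0,1]
  ]
}}

```text
time_s: 6.48
tool_pos: [0.5037, -0.3445, 0.1175]
ee_rot: [-0.0, 0.733, -0.681, 0.003]
force: [0.0, 0.2, 0.3]
grip_width: 0.094
```

Run:
```python
from g import *
rel([.5017,-.343,.112])
```

```text
6.475 tcp [ 0.5037 -0.3445  0.1175] R [[0.073, -0.997, 0.005], [-0.997, -0.073, -0.004], [0.004, -0.005, -1.0]] F [0.  0.2 0.3] T [ 0.06 -0.02 -0.03] w 0.094 q [-0.742  0.357  1.541  0.     1.237  0.755]
d cm [-0.2   0.15 -0.55] level [0.23 0.29 0.  ] xyaw -85.8
```

Emit:
{"method": "send_rows", "body": {
  "steps": [
    [-0.25,0.2,-0.6,0.3,0.4,-0.3,1],
    [0,0,0,0,0,0,1],
    [0,0,0,0,0,0,0.3],
    [0,0,0,0,0,0,0.3]
  ],
  "force": 25
}}

```text
time_s: 6.98
tool_pos: [0.5013, -0.3427, 0.1117]
ee_rot: [0.0, 0.731, -0.683, -0.001]
force: [0.3, 0.5, 0.1]
grip_width: 0.0772
```

Run:
```python
from g import *
rel([.5017,-.343,.112])
```

```text
6.975 tcp [ 0.5013 -0.3427  0.1117] R [[0.068, -0.998, -0.002], [-0.998, -0.068, 0.001], [-0.001, 0.002, -1.0]] F [0.3 0.5 0.1] T [ 0.   -0.03 -0.01] w 0.0772 q [-0.742  0.363  1.546 -0.     1.234  0.761]
d cm [ 0.04 -0.03  0.03] level [-0.05 -0.09 -0.  ] xyaw -86.12
```

Emit:
{"method": "send_rows", "body": {
  "steps": [
    [0,0,0,0,0,0,0],
    [0,0,0,0,0,0,0],
    [0,0,0,0,0,0,0],
    [0,0,0,0,0,0,0],
    [0,0,0,0,0,0,0],
    [0,0,0,0,0,0,0]
  ],
  "force": 45
}}

```text
time_s: 7.72
tool_pos: [0.5014, -0.3428, 0.1119]
ee_rot: [0.0, 0.731, -0.683, -0.001]
force: [0.2, 0.9, -0.2]
grip_width: 0.0173
```

Run:
```python
from g import *
rel([.5017,-.343,.112])
```

```text
7.725 tcp [ 0.5014 -0.3428  0.1119] R [[0.068, -0.998, -0.001], [-0.998, -0.068, 0.001], [-0.001, 0.001, -1.0]] F [ 0.2  0.9 -0.2] T [ 0.04  0.01 -0.03] w 0.0173 q [-0.742  0.363  1.546 -0.     1.234  0.761]
d cm [ 0.03 -0.02  0.01] level [-0.04 -0.08 -0.  ] xyaw -86.12
```

Nearly closed (17 mm); finish, then lift.

Emit:
{"method": "send_rows", "body": {
  "steps": [
    [0,0,0,0,0,0,0],
    [0,0,0,0,0,0,0],
    [0,0,0,0,0,0,0],
    [0,0,1,0,0,0,0],
    [0,0,1.5,0,0,0,0],
    [0,0,2,0,0,0,0],
    [0,0,2,0,0,0,0],
    [0,0,1,0,0,0,0],
    [0,0,0,0,0,0,0]
  ]
}}

```text
time_s: 8.85
tool_pos: [0.4999, -0.3417, 0.1903]
ee_rot: [0.0, 0.731, -0.683, -0.002]
force: [-0.0, -0.6, -3.0]
grip_width: 0.0119
```

Run:
```python
from g import *
rel([.5017,-.343,.180])
c=cam("wrist"); save(c,"pics/w6.png"); c=cam("scene"); save(c,"pics/s6.png")
cv2.imwrite("pics/s6z.png",cv2.resize(cv2.imread("pics/s6.png")[120:270,230:430],None,fx=4,fy=4,interpolation=cv2.INTER_CUBIC))
```

```text
8.85 tcp [ 0.4999 -0.3417  0.1903] R [[0.067, -0.998, -0.004], [-0.998, -0.067, 0.003], [-0.003, 0.004, -1.0]] F [-0.  -0.6 -3. ] T [0.05 0.05 0.03] w 0.0119 q [-0.742  0.286  1.475 -0.     1.385  0.761]
d cm [ 0.18 -0.13 -1.03] level [-0.18 -0.22 -0.  ] xyaw -86.13
```

View pics/w6.png

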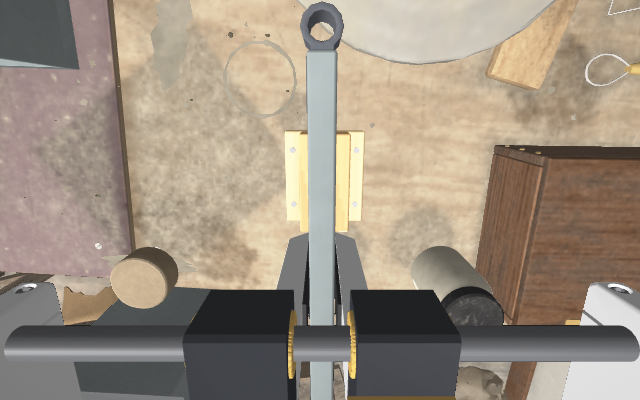

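View pics/s6z.png

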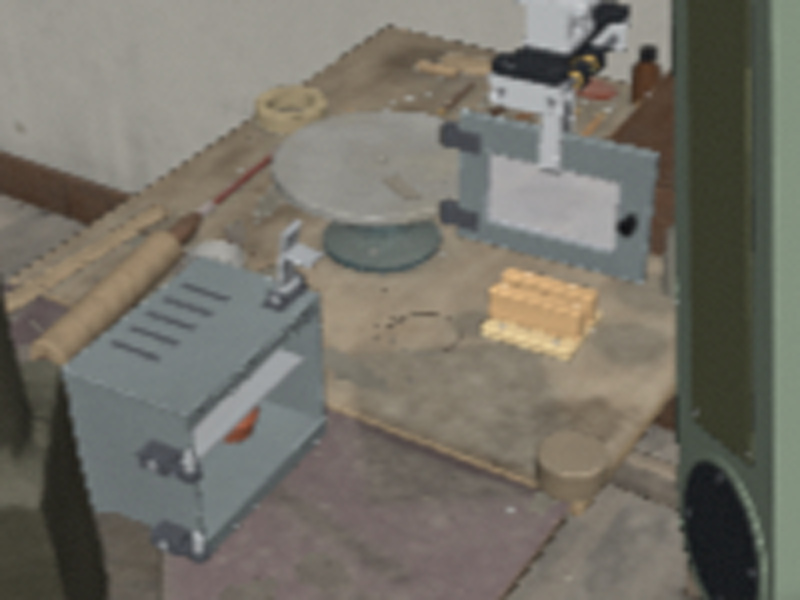

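Emit:
{"method": "send_rows", "body": {
  "steps": [
    [-1,2,0,-0.2,-0.2,0,0],
    [-1.5,3.5,0,0,0,0,0],
    [-1.5,4.5,0,0,0,0,0],
    [-1.5,4.5,0,0,0,0,0],
    [-1.5,4.5,0,0,0,0,0],
    [0,4.5,0,0,0,0,0],
    [0,4.5,0,0,0,0,0],
    [0,4.5,0,0,0,0,0],
    [0,4.5,0,0,0,0,0],
    [0,3.5,0,0,0,0,0],
    [0,2,0,0,0,0,0],
    [0,0,0,0,0,0,0]
  ]
}}

```text
time_s: 10.45
tool_pos: [0.4161, 0.0997, 0.1769]
ee_rot: [0.003, 0.73, -0.683, -0.012]
force: [-0.2, -0.1, -2.3]
grip_width: 0.0115
```

Run:
```python
from g import *
rel([.4705,.1212,.170])
```

```text
10.45 tcp [0.4161 0.0997 0.1769] R [[0.066, -0.998, -0.021], [-0.998, -0.066, 0.011], [-0.013, 0.02, -1.0]] F [-0.2 -0.1 -2.3] T [-0.03  0.01 -0.01] w 0.0115 q [ 0.023 -0.075  1.902  0.012  1.335  1.525]
d cm [ 5.44  2.15 -0.69] level [-0.65 -1.22 -0.  ] xyaw -86.24
```

Emit:
{"method": "send_rows", "body": {
  "steps": [
    [1,2.2,0,-0.6,-1.2,0,0],
    [2,0,0,0,0,0,0],
    [2,0,0,0,0,0,0],
    [0,0,0,0,0,0,0],
    [0,0,0,0,0,0,0]
  ]
}}

```text
time_s: 11.08
tool_pos: [0.4642, 0.1183, 0.1737]
ee_rot: [0.004, 0.729, -0.684, -0.002]
force: [-1.0, -0.0, -3.2]
grip_width: 0.0115
```

Run:
```python
from g import *
rel([.4705,.1212,.170])
c=cam("wrist"); save(c,"pics/w7.png");
```

```text
11.075 tcp [0.4642 0.1183 0.1737] R [[0.063, -0.998, -0.008], [-0.998, -0.063, -0.003], [0.002, 0.008, -1.0]] F [-1.  -0.  -3.2] T [ 0.01  0.05 -0.02] w 0.0115 q [ 0.07   0.036  1.8   -0.002  1.313  1.578]
d cm [ 0.63  0.29 -0.37] level [ 0.15 -0.43  0.  ] xyaw -86.39
```

View pics/w7.png

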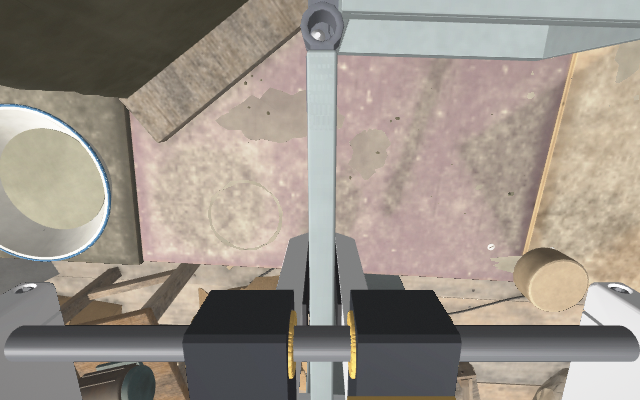

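```bash
cat > pin.py <<'E'
from g import *
import sys
c=cam("wrist"); n=sys.argv[1]; save(c,f"pics/{n}.png"); np.savez(f"{n}.npz",**c)
s=arm.sense(); kz=s["tool_pos"][2]-.1119+.024  # low foot
print("kz low",kz,"gap over pin tip",kz-.05)
u,v=proj(c,[.5823,.1287,.138]); print("predicted pin tip px",u,v)
x0,y0=int(u)-35,max(0,int(v)-35)
im=c["image"][y0:y0+70,x0:x0+70][:,:,::-1]; cv2.imwrite(f"pics/{n}z.png",cv2.resize(np.ascontiguousarray(im),None,fx=8,fy=8,interpolation=cv2.INTER_CUBIC)); print("crop",x0,y0)
E
python3 pin.py w8; python3 -c "from g import *;rel([.4705,.1212,.170])"
```

```text
kz low 0.08606375076512543 gap over pin tip 0.03606375076512543
predicted pin tip px 317.6633986539744 36.4593768006022
crop 282 1
11.175 tcp [0.4643 0.1185 0.174 ] R [[0.063, -0.998, -0.007], [-0.998, -0.063, -0.003], [0.002, 0.007, -1.0]] F [-0.2 -0.5 -3.1] T [-0.01 -0.    0.01] w 0.0118 q [ 0.071  0.036  1.8   -0.002  1.313  1.579]
d cm [ 0.62  0.27 -0.4 ] level [ 0.15 -0.38  0.  ] xyaw -86.37
```

View pics/w8z.png

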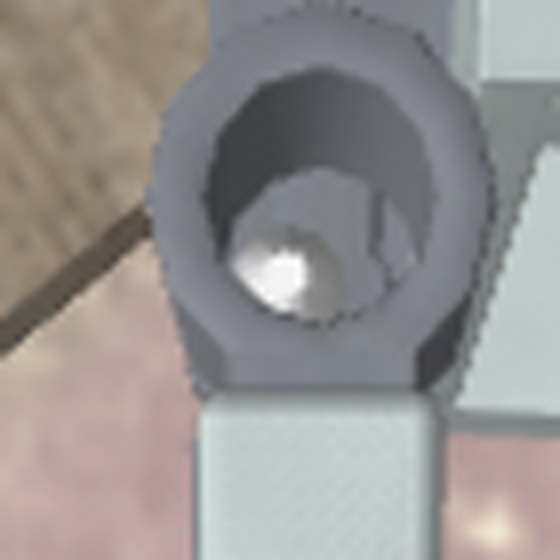

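Run:
```python
from h import *
c=dict(np.load("w8.npz"));f=lambda z:(c,(z[0]+.5)/8-.5+282,(z[1]+.5)/8-.5+1)
print("cam",-c["R"].T@c["t"])
print("ring",plane(*f((322,193)),.196),"outer",plane(*f((322,187)),.196),"lowring",plane(*f((325,247)),.174))
print("pin tip",plane(*f((288,270)),.133))
g=np.array([.4643,.1185])-np.array([.5014,-.3428]); print("knuckle by kinematics",g+np.array([.6132,-.3353]))
```

```text
cam [0.5451 0.1244 0.3522]
ring [0.5769 0.1261 0.196 ] outer [0.5772 0.1261 0.196 ] lowring [0.5784 0.1259 0.174 ]
pin tip [0.5843 0.1289 0.133 ]
knuckle by kinematics [0.5761 0.126 ]
```

Emit:
{"method": "send_rows", "body": {
  "steps": [
    [0.7,0.3,0,0.15,-0.4,0.2,0],
    [0.1,0,-1,0,0,0,0],
    [0,0,-1,0,0,0,0],
    [0,0,0,0,0,0,0],
    [0,0,0,0,0,0,0]
  ]
}}

```text
time_s: 11.8
tool_pos: [0.4713, 0.1216, 0.152]
ee_rot: [0.0, 0.73, -0.683, -0.0]
force: [0.5, 0.1, -3.1]
grip_width: 0.0118
```

```bash
python3 pin.py w9; python3 -c "from g import *;rel([.4705,.1212,.170])"
```

```text
kz low 0.06405193406756754 gap over pin tip 0.014051934067567537
predicted pin tip px 323.728537511862 44.03652989709744
crop 288 9
11.85 tcp [0.4712 0.1216 0.152 ] R [[0.067, -0.998, -0.001], [-0.998, -0.067, 0.0], [-0.0, 0.001, -1.0]] F [ 0.  -0.5 -3.2] T [0.04 0.02 0.06] w 0.0117 q [0.074 0.072 1.811 0.    1.26  1.578]
d cm [-0.07 -0.04  1.8 ] level [-0.   -0.06 -0.  ] xyaw -86.15
```

View pics/w9z.png

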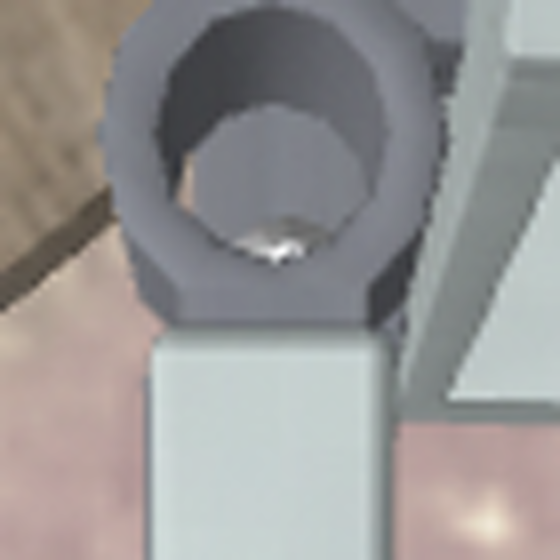

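Run:
```python
from h import *
c=dict(np.load("w9.npz"));f=lambda z:(c,(z[0]+.5)/8-.5+288,(z[1]+.5)/8-.5+9)
print("cam",-c["R"].T@c["t"])
print("ring",plane(*f((272,120)),.174),"lowring",plane(*f((278,197)),.152))
print("pin",plane(*f((280,270)),.131),plane(*f((280,247)),.138), "far edge",plane(*f((280,218)),.131)-[.0045,0,0])
g=np.array([.4712,.1216])-np.array([.5014,-.3428]); print("knuckle by kinematics",g+np.array([.6132,-.3353]))
```

```text
cam [0.551  0.1276 0.3309]
ring [0.5843 0.13   0.174 ] lowring [0.5848 0.1296 0.152 ]
pin [0.5843 0.1294 0.131 ] [0.5845 0.1295 0.138 ] far edge [0.583  0.1297 0.131 ]
knuckle by kinematics [0.583  0.1291]
```

Emit:
{"method": "send_rows", "body": {
  "steps": [
    [-0.05,0,-0.7,0,0,0,0],
    [0,0,-0.6,0,0,0,0],
    [0,0,0,0,0,0,0],
    [0,0,0,0,0,0,0]
  ]
}}

```text
time_s: 12.35
tool_pos: [0.4709, 0.1216, 0.1383]
ee_rot: [0.0, 0.73, -0.683, -0.0]
force: [-0.2, 0.2, -3.0]
grip_width: 0.0119
```

```bash
python3 pin.py w10; python3 -c "from g import *;rel([.4705,.1214,.118])"
```

```text
kz low 0.050395750137506586 gap over pin tip 0.0003957501375065828
predicted pin tip px 323.9711419415663 38.154766112543825
crop 288 3
12.4 tcp [0.4708 0.1216 0.1383] R [[0.067, -0.998, -0.001], [-0.998, -0.067, 0.0], [-0.0, 0.001, -1.0]] F [-0.2 -0.3 -2.7] T [-0.01  0.01  0.04] w 0.0118 q [0.075 0.087 1.825 0.    1.23  1.578]
d cm [-0.03 -0.02 -2.03] level [-0.   -0.03 -0.  ] xyaw -86.14
```

View pics/w10z.png

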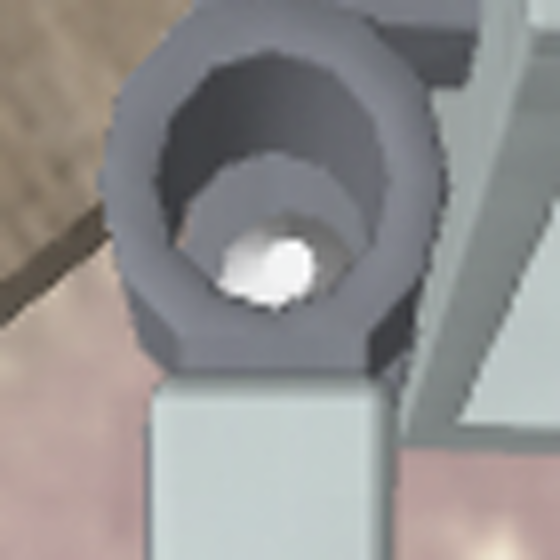

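Emit:
{"method": "send_rows", "body": {
  "steps": [
    [0,0,-0.5,0,0,0,0],
    [0,0,-0.5,0,0,0,0],
    [0,0,0,0,0,0,0]
  ]
}}

```text
time_s: 12.78
tool_pos: [0.4709, 0.1216, 0.1278]
ee_rot: [0.0, 0.731, -0.683, -0.0]
force: [0.4, -0.0, -2.4]
grip_width: 0.0117
```

```bash
python3 pin.py w11; python3 -c "from g import *;rel([.4705,.1214,.118])"
```

```text
kz low 0.040136933437889606 gap over pin tip -0.009863066562110397
predicted pin tip px 324.0927193397858 33.936764012100554
crop 289 0
12.825 tcp [0.4711 0.1216 0.128 ] R [[0.067, -0.998, 0.0], [-0.998, -0.067, 0.0], [-0.0, -0.0, -1.0]] F [ 0.5 -1.1 -2.7] T [ 0.01 -0.   -0.01] w 0.0118 q [0.074 0.1   1.835 0.    1.207 1.578]
d cm [-0.06 -0.02 -1.  ] level [-0.01  0.02  0.  ] xyaw -86.15
```

View pics/w11z.png

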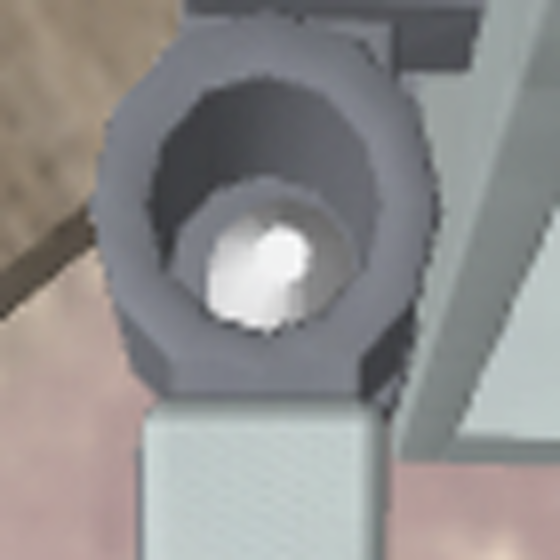

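Emit:
{"method": "send_rows", "body": {
  "steps": [
    [-0.05,0,-0.5,0,0,0,0],
    [0,0,-0.3,0,0,0,0],
    [0,0,0,0,0,0,0]
  ]
}}

```text
time_s: 13.2
tool_pos: [0.4707, 0.1216, 0.1196]
ee_rot: [-0.0, 0.73, -0.683, 0.0]
force: [0.7, 0.2, -1.9]
grip_width: 0.0119
```

```bash
python3 pin.py w12; python3 -c "from g import *;rel([.4705,.1214,.118])"
```

```text
kz low 0.03179758399238413 gap over pin tip -0.018202416007615872
predicted pin tip px 324.3043246786774 29.45382296520077
crop 289 0
13.25 tcp [0.4708 0.1216 0.1197] R [[0.067, -0.998, 0.001], [-0.998, -0.067, 0.0], [-0.0, -0.001, -1.0]] F [-0.3 -0.7 -2.7] T [0.02 0.   0.01] w 0.0117 q [0.075 0.109 1.843 0.    1.188 1.578]
d cm [-0.03 -0.02 -0.17] level [-0.01  0.04  0.  ] xyaw -86.14
```

View pics/w12z.png

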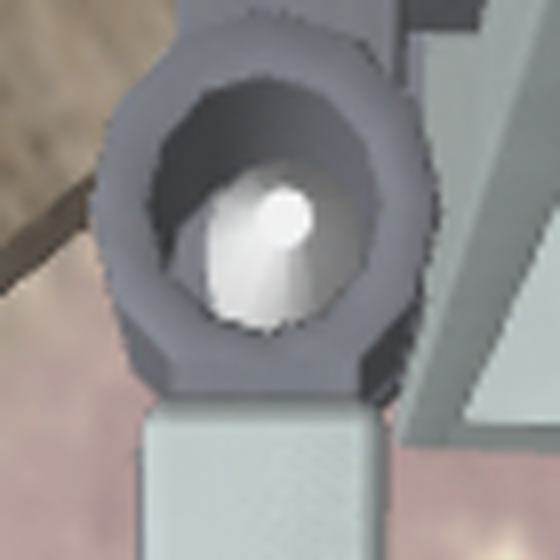

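Emit:
{"method": "send_rows", "body": {
  "steps": [
    [0,0,-0.15,0,0,0,0],
    [0,0,-0.1,0,0,0,0],
    [0,0,0,0,0,0,0]
  ]
}}

```text
time_s: 13.62
tool_pos: [0.4712, 0.1217, 0.1175]
ee_rot: [-0.001, 0.73, -0.683, 0.001]
force: [0.0, -1.0, -3.0]
grip_width: 0.012
```

```bash
python3 -c "from g import *;rel([.4705,.1214,.118])"
```

```text
13.625 tcp [0.4712 0.1217 0.1175] R [[0.067, -0.998, 0.002], [-0.998, -0.067, 0.0], [-0.0, -0.002, -1.0]] F [ 0. -1. -3.] T [ 0.01  0.03 -0.02] w 0.012 q [0.075 0.113 1.845 0.    1.183 1.578]
d cm [-0.07 -0.03  0.05] level [-0.01  0.09  0.  ] xyaw -86.14
```

Emit:
{"method": "send_rows", "body": {
  "steps": [
    [-0.05,0,-0.15,0,0,0,0],
    [0,0,0,0,0,0,0]
  ]
}}

```text
time_s: 13.88
tool_pos: [0.4715, 0.1218, 0.1173]
ee_rot: [-0.001, 0.731, -0.683, 0.001]
force: [0.3, -1.0, -2.7]
grip_width: 0.0117
```

```bash
python3 -c "from g import *;rel([.4705,.1214,.118])"
```

```text
13.875 tcp [0.4715 0.1218 0.1173] R [[0.067, -0.998, 0.004], [-0.998, -0.067, 0.0], [-0.0, -0.004, -1.0]] F [ 0.3 -1.  -2.7] T [-0.02  0.07 -0.03] w 0.0117 q [0.075 0.112 1.846 0.    1.18  1.578]
d cm [-0.1  -0.04  0.07] level [-0.02  0.21  0.  ] xyaw -86.14
```

Emit:
{"method": "send_rows", "body": {
  "steps": [
    [0,0,0,0,0,0,0.4],
    [0,0,0,0,0,0,0.4],
    [0,0,0,0,0,0,0.4],
    [0,0,0,0,0,0,0.4]
  ]
}}

```text
time_s: 14.38
tool_pos: [0.4728, 0.1219, 0.1181]
ee_rot: [-0.002, 0.731, -0.683, 0.002]
force: [-0.5, -0.1, -0.1]
grip_width: 0.0378
```

```bash
python3 pin.py w13; python3 -c "from g import *;rel([.4705,.1214,.118])"
```

```text
kz low 0.030202750897539217 gap over pin tip -0.019797249102460786
predicted pin tip px 324.48612989381576 34.05643117290046
crop 289 0
14.425 tcp [0.4728 0.1219 0.1181] R [[0.067, -0.998, 0.006], [-0.998, -0.067, 0.001], [-0.0, -0.006, -1.0]] F [ 0.3 -0.8 -0.4] T [ 0.01 -0.02  0.02] w 0.0374 q [0.075 0.112 1.844 0.    1.179 1.578]
d cm [-0.23 -0.05 -0.01] level [-0.03  0.37  0.  ] xyaw -86.14
```

View pics/w13.png

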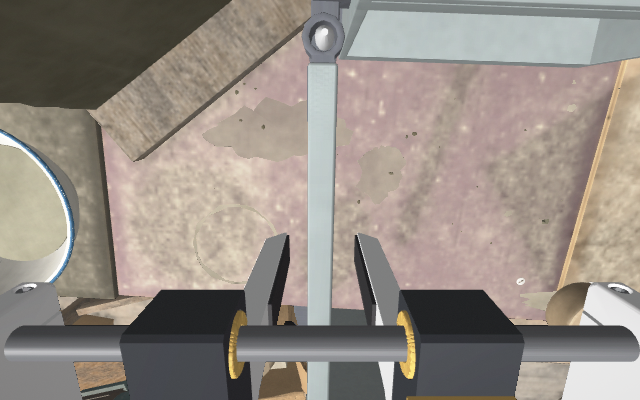

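View pics/w13z.png

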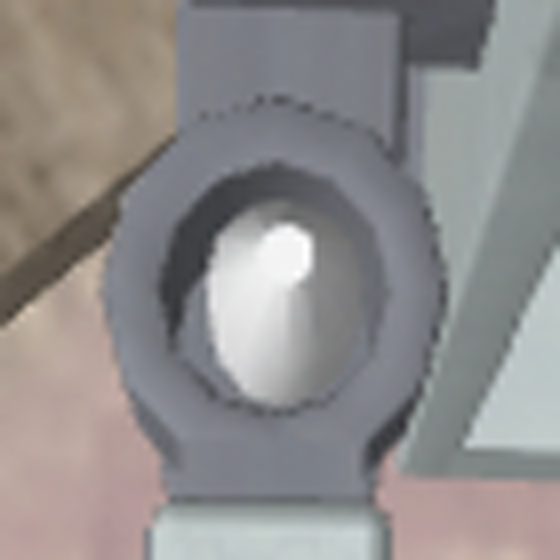

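Emit:
{"method": "send_rows", "body": {
  "steps": [
    [0,0,1.5,0,0.3,0,0.4],
    [0,0,3,0,0,0,0.4],
    [0,0,2.5,0,0,0,0.4],
    [-0.5,0,1,0,0,0,0],
    [-0.5,2,0,0,0,0,0],
    [0,1.5,0,0,0,0,0],
    [0,0,0,0,0,0,0]
  ]
}}

```text
time_s: 15.3
tool_pos: [0.4601, 0.1574, 0.1982]
ee_rot: [0.001, 0.73, -0.683, -0.001]
force: [-0.1, -0.5, 0.2]
grip_width: 0.0021
```

Run:
```python
from g import *
rel([.461,.149,.11])
for n in ["scene","side","wrist"]:
    c=cam(n); save(c,f"pics/{n}14.png"); np.savez(f"{n}14.npz",**c)
cv2.imwrite("pics/s14z.png",cv2.resize(cv2.imread("pics/scene14.png")[160:280,220:360],None,fx=5,fy=5,interpolation=cv2.INTER_CUBIC))
```

```text
15.3 tcp [0.4601 0.1574 0.1982] R [[0.067, -0.998, -0.003], [-0.998, -0.067, -0.0], [0.0, 0.003, -1.0]] F [-0.1 -0.5  0.2] T [ 0.1   0.02 -0.05] w 0.0021 q [0.151 0.025 1.759 0.    1.361 1.655]
d cm [ 0.09 -0.84 -8.82] level [ 0.01 -0.19  0.  ] xyaw -86.17
```

View pics/s14z.png

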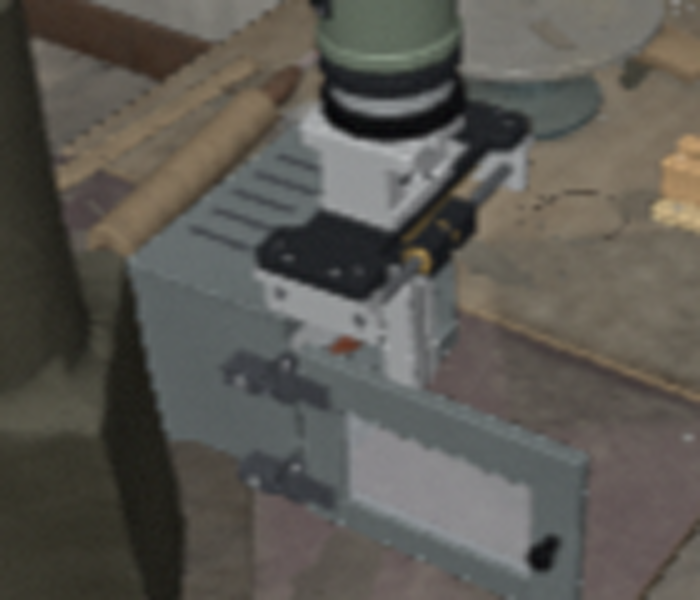

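View pics/wrist14.png

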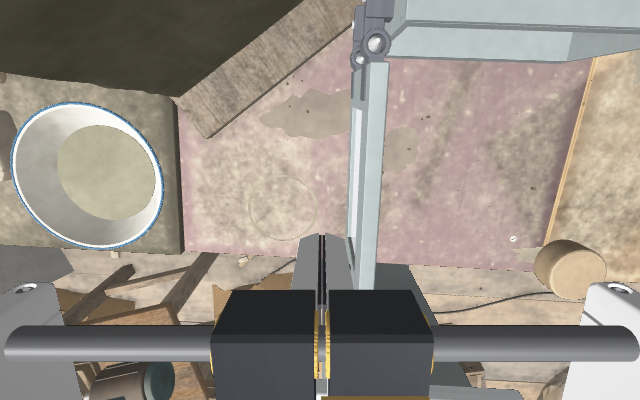

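Emit:
{"method": "send_rows", "body": {
  "steps": [
    [0,0,-3,0,0,0,0],
    [0,0,-3,0,0,0,0],
    [0,0,-2.5,0,0,0,0],
    [0,0,0,0,0,0,0]
  ]
}}

```text
time_s: 15.95
tool_pos: [0.461, 0.1544, 0.1111]
ee_rot: [0.001, 0.729, -0.685, -0.0]
force: [-0.0, 0.5, 0.3]
grip_width: 0.0002
```

Run:
```python
from g import *
rel([.461,.149,.11])
h=np.array([.583,.129])
for th in [88,75,60,45,30,20,10,0]:
    t=np.radians(th); d=np.array([-np.sin(t),-np.cos(t)]);n=np.array([-np.cos(t),np.sin(t)])
    M=Rot.from_euler('z',1.7,degrees=True).as_matrix()[:2,:2]
    print(th,h+M@(.12*d+.0195*n), "xyaw",1.7-th)
```

```text
15.95 tcp [0.461  0.1544 0.1111] R [[0.063, -0.998, -0.003], [-0.998, -0.063, -0.001], [0.001, 0.003, -1.0]] F [-0.   0.5  0.3] T [-0.01  0.03  0.01] w 0.0002 q [ 0.146  0.123  1.848 -0.001  1.173  1.654]
d cm [ 0.   -0.54 -0.11] level [ 0.08 -0.15  0.  ] xyaw -86.39
88 [0.462  0.1407] xyaw -86.3
75 [0.4625 0.1132] xyaw -73.3
60 [0.4707 0.0825] xyaw -58.3
45 [0.4865 0.055 ] xyaw -43.3
30 [0.5089 0.0326] xyaw -28.3
20 [0.5268 0.0212] xyaw -18.3
10 [0.5464 0.0131] xyaw -8.3
0 [0.5671 0.0085] xyaw 1.7
```

Emit:
{"method": "send_rows", "body": {
  "steps": [
    [0,-1.2,0,0,0,0,0],
    [0,-1.3,0,0,0,6.5,0],
    [0,-1.5,0,0,0,6.5,0],
    [0.4,-1.5,0,0,0,7.5,0],
    [0.4,-1.6,0,0,0,7.5,0],
    [0,0,0,0,0,0,0]
  ]
}}

```text
time_s: 16.7
tool_pos: [0.4748, 0.0776, 0.1191]
ee_rot: [-0.002, 0.876, -0.482, 0.005]
force: [0.5, -0.1, 0.3]
grip_width: 0.0008
```

Run:
```python
from g import *
rel([.4865,.055,.11])
c=cam("wrist"); save(c,"pics/w15.png")
```

```text
16.7 tcp [0.4748 0.0776 0.1191] R [[0.535, -0.845, 0.011], [-0.845, -0.535, -0.001], [0.007, -0.009, -1.0]] F [ 0.5 -0.1  0.3] T [ 0.03  0.01 -0.  ] w 0.0008 q [-0.017  0.092  1.864 -0.001  1.174  0.989]
d cm [ 1.17 -2.26 -0.91] level [0.07 0.65 0.  ] xyaw -57.67
```

View pics/w15.png

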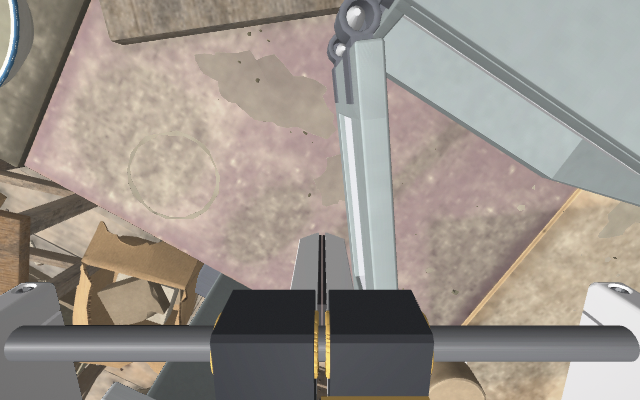

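Emit:
{"method": "send_rows", "body": {
  "steps": [
    [0.6,-1.2,-0.4,0,0.3,7,0],
    [0.7,-1.2,-0.4,0,0.3,7.5,0],
    [1,-1.1,-0.2,0,0.2,7.5,0],
    [1.2,-1.1,-0.2,0,0,7.5,0],
    [0,0,0,0,0,0,0]
  ]
}}

```text
time_s: 17.38
tool_pos: [0.5114, 0.0331, 0.11]
ee_rot: [-0.001, 0.971, -0.24, -0.0]
force: [0.4, 0.7, -0.1]
grip_width: 0.0003
```

Run:
```python
from g import *
rel([.5268,.0212,.11])
```

```text
17.375 tcp [0.5114 0.0331 0.11  ] R [[0.885, -0.466, 0.0], [-0.466, -0.885, 0.002], [-0.001, -0.002, -1.0]] F [ 0.4  0.7 -0.1] T [-0.08 -0.05  0.  ] w 0.0003 q [-0.106  0.176  1.789  0.003  1.176  0.377]
d cm [ 1.54 -1.19  0.  ] level [-0.14  0.02  0.  ] xyaw -27.75
```

Emit:
{"method": "send_rows", "body": {
  "steps": [
    [1,-0.7,0,0,0,6,0],
    [1.2,-0.6,0,0,0,6.5,0],
    [1.2,-0.5,0,0,0,6.5,0],
    [0,0,0,0,0,0,0]
  ]
}}

```text
time_s: 17.88
tool_pos: [0.5438, 0.018, 0.111]
ee_rot: [-0.002, 0.997, -0.077, -0.001]
force: [-0.8, 0.5, -0.5]
grip_width: 0.0003
```

Run:
```python
from g import *
rel([.5671,.0085,.11])
c=cam("wrist"); save(c,"pics/w16.png")
```

```text
17.875 tcp [0.5438 0.018  0.111 ] R [[0.988, -0.154, -0.002], [-0.154, -0.988, 0.004], [-0.003, -0.003, -1.0]] F [-0.8  0.5 -0.5] T [-0.03 -0.07 -0.05] w 0.0003 q [-0.128  0.241  1.708  0.004  1.196  0.025]
d cm [ 2.33 -0.95 -0.1 ] level [-0.21 -0.13 -0.  ] xyaw -8.86
```

View pics/w16.png

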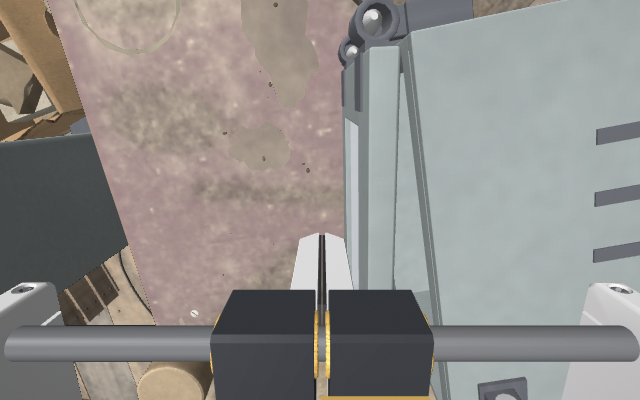

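Emit:
{"method": "send_rows", "body": {
  "steps": [
    [1,-0.4,0,0,0,4,0],
    [0.8,-0.3,0,0,0,4,0],
    [0.4,-0.1,0,0,0,2,0],
    [0,0,0,0,0,0,0]
  ]
}}

```text
time_s: 18.42
tool_pos: [0.562, 0.0129, 0.1108]
ee_rot: [-0.002, 1.0, 0.008, -0.004]
force: [-0.3, -0.1, -0.7]
grip_width: 0.0005
```

Run:
```python
from g import *
rel([.5671,.0085,.11])
c=cam("wrist"); save(c,"pics/w17.png")
```

```text
18.425 tcp [0.562  0.0129 0.1108] R [[1.0, 0.016, -0.008], [0.016, -1.0, 0.004], [-0.008, -0.004, -1.0]] F [-0.3 -0.1 -0.7] T [-0.04 -0.07  0.01] w 0.0005 q [-0.133  0.28   1.658  0.003  1.211 -0.151]
d cm [ 0.51 -0.44 -0.08] level [-0.25 -0.43 -0.  ] xyaw 0.95
```

View pics/w17.png

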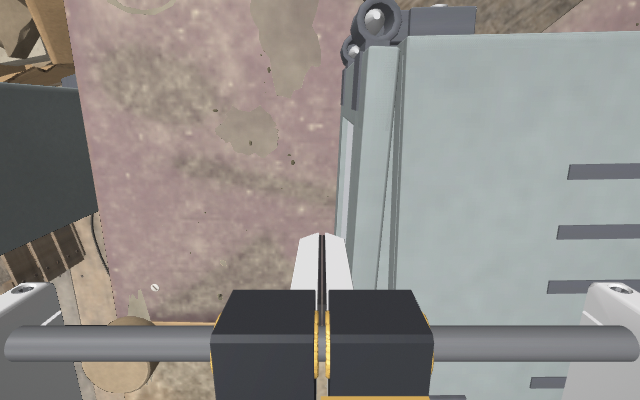

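Small gap remains; press on gently.

Emit:
{"method": "send_rows", "body": {
  "steps": [
    [0.4,0,0,0,-0.4,0.5,0],
    [0.3,0,0,0,0,0,0],
    [0.3,0,0,0,0,0,0]
  ]
}}

```text
time_s: 18.85
tool_pos: [0.5694, 0.0132, 0.1103]
ee_rot: [-0.002, 1.0, 0.012, -0.003]
force: [-9.6, -1.6, 6.4]
grip_width: 0.0007
```

Run:
```python
from g import *
rel([.5671,.0085,.11])
c=cam("wrist"); save(c,"pics/w18.png")
```

```text
18.85 tcp [0.5694 0.0132 0.1103] R [[1.0, 0.025, -0.006], [0.025, -1.0, 0.004], [-0.006, -0.004, -1.0]] F [-9.6 -1.6  6.4] T [-0.1   1.42  0.02] w 0.0007 q [-0.131  0.294  1.641  0.004  1.213 -0.157]
d cm [-0.23 -0.47 -0.03] level [-0.24 -0.36 -0.  ] xyaw 1.41
```

View pics/w18.png

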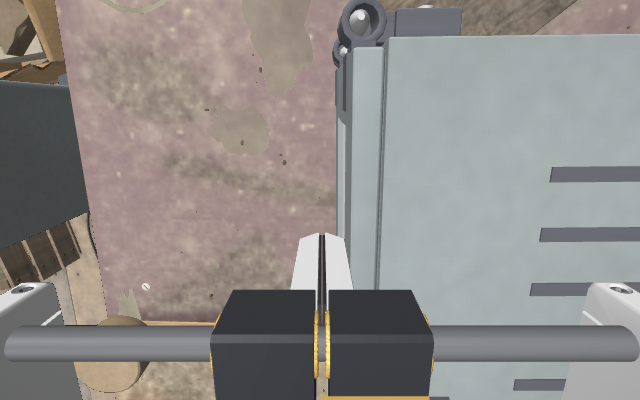

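Emit:
{"method": "send_rows", "body": {
  "steps": [
    [-1.5,0,0,0,0,0,0],
    [-2,0,1,0,0,0,0],
    [-1,0,5,0,0,0,0],
    [0,0,5.5,0,0,0,0],
    [0,0,5.5,0,0,0,0],
    [0,-2,5,0,0,0,0],
    [1,-4,1,0,0,0,0],
    [1,-2,0,0,0,0,0],
    [0,0,0,0,0,0,0]
  ]
}}

```text
time_s: 20.02
tool_pos: [0.5436, -0.0676, 0.3471]
ee_rot: [-0.003, 1.0, 0.012, -0.002]
force: [-0.1, 0.5, 0.1]
grip_width: 0.0004
```

Run:
```python
from g import *
rel([.67,-.0623,.33])
for n in ["scene","side","wrist"]:
    c=cam(n); save(c,f"pics/{n}19.png"); np.savez(f"{n}19.npz",**c)
cv2.imwrite("pics/s19z.png",cv2.resize(cv2.imread("pics/scene19.png")[160:280,220:360],None,fx=5,fy=5,interpolation=cv2.INTER_CUBIC))
```

```text
20.025 tcp [ 0.5436 -0.0676  0.3471] R [[1.0, 0.024, -0.003], [0.024, -1.0, 0.005], [-0.003, -0.005, -1.0]] F [-0.1  0.5  0.1] T [-0.1  -0.07 -0.02] w 0.0004 q [-0.284  0.079  1.398  0.004  1.669 -0.308]
d cm [12.64  0.53 -1.71] level [-0.29 -0.2  -0.  ] xyaw 1.36
```

View pics/s19z.png

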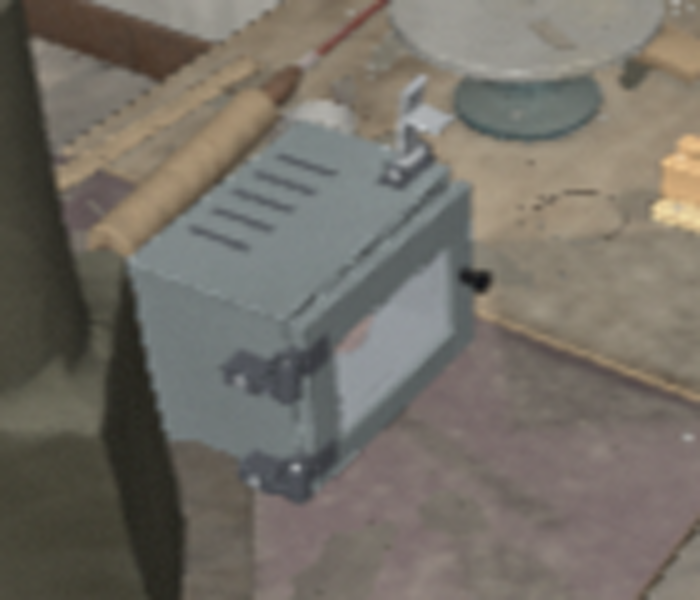

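View pics/wrist19.png

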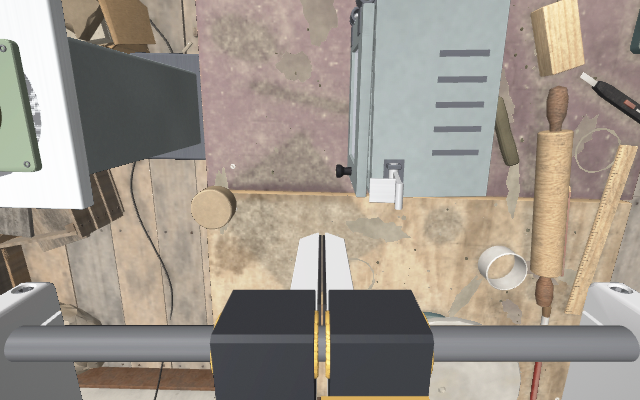

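Run:
```python
from h import *
c=dict(np.load("wrist19.npz"))
im=cv2.imread("pics/wrist19.png")
cv2.imwrite("pics/w19c.png",cv2.resize(im[145:215,330:430],None,fx=8,fy=8,interpolation=cv2.INTER_CUBIC))
print("cam",-c["R"].T@c["t"]);print(plane(c,394,168,.17),plane(c,393,207,.235),plane(c,402,207,.235),plane(c,371,203,.21))
a=dict(np.load("scene19.npz"))
M=Rot.from_euler('z',1.7,degrees=True).as_matrix();o=np.array([.5828,.1288,0])-M@[-.0725,.112,0]
print("origin",o,[ (n,(o+M@np.array(p))) for n,p in [("hinge",(-.043,-.08,.17)),("fe",(-.0725,-.1,.088))]])
```

```text
cam [0.5425 0.0122 0.5262]
[ 0.6197 -0.0471  0.17  ] [ 0.6077 -0.0719  0.235 ] [ 0.6158 -0.0717  0.235 ] [ 0.5914 -0.0757  0.21  ]
origin [0.6586 0.019  0.    ] [('hinge', array([ 0.618 , -0.0622,  0.17  ])), ('fe', array([ 0.5891, -0.0831,  0.088 ]))]
```

View pics/w19c.png

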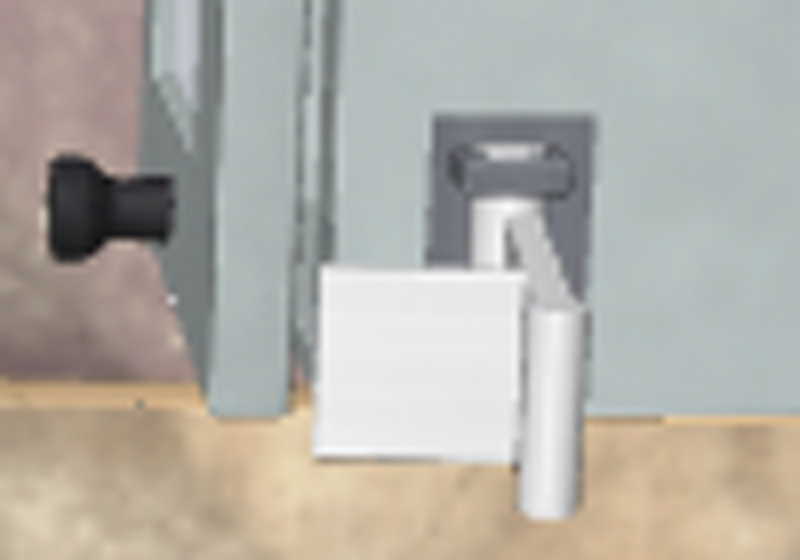

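Run:
```python
from h import *
im=cv2.imread("pics/wrist19.png")
for i,r in enumerate([30,90,150]):
    print(r,[im[r+10,x].mean().round().astype(int) for x in range(345,385)])
cv2.imwrite("pics/w19e.png",cv2.resize(im[20:210,345:400],None,fx=8,fy=3,interpolation=cv2.INTER_CUBIC))
```

```text
30 [np.int64(153), np.int64(154), np.int64(155), np.int64(156), np.int64(155), np.int64(138), np.int64(85), np.int64(108), np.int64(121), np.int64(121), np.int64(122), np.int64(121), np.int64(120), np.int64(119), np.int64(120), np.int64(124), np.int64(115), np.int64(183), np.int64(184), np.int64(183), np.int64(183), np.int64(181), np.int64(180), np.int64(180), np.int64(180), np.int64(179), np.int64(179), np.int64(171), np.int64(106), np.int64(107), np.int64(118), np.int64(174), np.int64(178), np.int64(178), np.int64(178), np.int64(179), np.int64(180), np.int64(180), np.int64(179), np.int64(180)]
90 [np.int64(160), np.int64(157), np.int64(155), np.int64(152), np.int64(130), np.int64(121), np.int64(177), np.int64(180), np.int64(188), np.int64(197), np.int64(197), np.int64(162), np.int64(125), np.int64(123), np.int64(120), np.int64(176), np.int64(181), np.int64(180), np.int64(180), np.int64(179), np.int64(178), np.int64(178), np.int64(177), np.int64(176), np.int64(177), np.int64(137), np.int64(167), np.int64(126), np.int64(130), np.int64(189), np.int64(185), np.int64(184), np.int64(185), np.int64(185), np.int64(185), np.int64(185), np.int64(186), np.int64(187), np.int64(186), np.int64(186)]
150 [np.int64(150), np.int64(151), np.int64(138), np.int64(126), np.int64(126), np.int64(127), np.int64(123), np.int64(164), np.int64(161), np.int64(133), np.int64(123), np.int64(123), np.int64(149), np.int64(182), np.int64(183), np.int64(183), np.int64(182), np.int64(182), np.int64(179), np.int64(179), np.int64(176), np.int64(181), np.int64(136), np.int64(185), np.int64(188), np.int64(123), np.int64(131), np.int64(189), np.int64(187), np.int64(187), np.int64(187), np.int64(187), np.int64(187), np.int64(188), np.int64(188), np.int64(187), np.int64(187), np.int64(187), np.int64(187), np.int64(117)]
```

View pics/w19e.png

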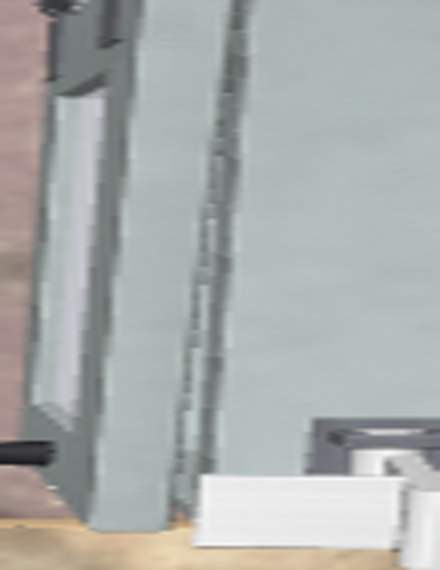

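Emit:
{"method": "send_rows", "body": {
  "steps": [
    [-0.5,0,-5,-0.3,-0.2,0.3,0],
    [0,0,-5,0,0,0,0],
    [0,0,-5,0,0,0,0],
    [0,0,-3,0,0,0,0],
    [0,0,0,0,0,0,0],
    [0,0,0,0,0,0,0]
  ]
}}

```text
time_s: 20.92
tool_pos: [0.5338, -0.058, 0.1598]
ee_rot: [-0.002, 1.0, 0.02, -0.002]
force: [0.3, -0.3, 0.6]
grip_width: 0.0005
```

Run:
```python
from g import *
rel([.57,-.068,.146])
```

```text
20.925 tcp [ 0.5338 -0.058   0.1598] R [[0.999, 0.04, -0.005], [0.04, -0.999, 0.004], [-0.005, -0.004, -1.0]] F [ 0.3 -0.3  0.6] T [-0.01 -0.04 -0.01] w 0.0005 q [-0.271  0.172  1.68   0.002  1.295 -0.312]
d cm [ 3.62 -1.   -1.38] level [-0.22 -0.28 -0.  ] xyaw 2.29
```

Emit:
{"method": "send_rows", "body": {
  "steps": [
    [0,-0.9,-1.2,-0.2,-0.3,0,0],
    [1,0,0,0,0,0,0],
    [1,0,0,0,0,0,0],
    [0,0,0,0,0,0,0]
  ]
}}

```text
time_s: 21.42
tool_pos: [0.5586, -0.0685, 0.1516]
ee_rot: [0.001, 1.0, 0.02, 0.005]
force: [-0.3, -0.1, 0.3]
grip_width: 0.0006
```

Run:
```python
from g import *
rel([.57,-.068,.146])
```

```text
21.425 tcp [ 0.5586 -0.0685  0.1516] R [[0.999, 0.04, 0.009], [0.04, -0.999, -0.002], [0.009, 0.003, -1.0]] F [-0.3 -0.1  0.3] T [ 0.01 -0.08  0.  ] w 0.0006 q [-0.276  0.224  1.637  0.     1.272 -0.316]
d cm [ 1.14  0.05 -0.56] level [0.13 0.52 0.  ] xyaw 2.29
```

Emit:
{"method": "send_rows", "body": {
  "steps": [
    [0,0,-0.7,0.1,0.5,0,0],
    [0,0,0,0,0,0,0],
    [0.5,0,0,0,0,0,0],
    [0.4,0,0,0,0,0,0],
    [0.3,0,0,0,0,0,0]
  ]
}}

```text
time_s: 22.05
tool_pos: [0.5713, -0.0684, 0.1441]
ee_rot: [0.0, 1.0, 0.02, -0.0]
force: [-1.1, 0.7, 0.3]
grip_width: 0.0004
```

Run:
```python
from g import *
rel([.57,-.068,.146])
```

```text
22.05 tcp [ 0.5713 -0.0684  0.1441] R [[0.999, 0.04, -0.0], [0.04, -0.999, -0.0], [-0.0, 0.0, -1.0]] F [-1.1  0.7  0.3] T [-0.03 -0.06 -0.05] w 0.0004 q [-0.269  0.264  1.603 -0.     1.275 -0.309]
d cm [-0.13  0.04  0.19] level [ 0.02 -0.02  0.  ] xyaw 2.29
```

Emit:
{"method": "send_rows", "body": {
  "steps": [
    [0.3,0,0,0,0,0,0],
    [0.2,0,0,0,0,0,0]
  ]
}}

```text
time_s: 22.3
tool_pos: [0.5753, -0.0683, 0.144]
ee_rot: [0.0, 1.0, 0.02, -0.002]
force: [-6.6, -0.6, 3.8]
grip_width: 0.0003
```

Run:
```python
from g import *
rel([.57,-.068,.146])
c=cam("wrist"); save(c,"pics/w20.png")
```

```text
22.3 tcp [ 0.5753 -0.0683  0.144 ] R [[0.999, 0.04, -0.004], [0.04, -0.999, -0.0], [-0.004, 0.0, -1.0]] F [-6.6 -0.6  3.8] T [-0.06  0.97  0.03] w 0.0003 q [-0.267  0.275  1.59  -0.001  1.281 -0.307]
d cm [-0.53  0.03  0.2 ] level [ 0.02 -0.22  0.  ] xyaw 2.31
```

View pics/w20.png

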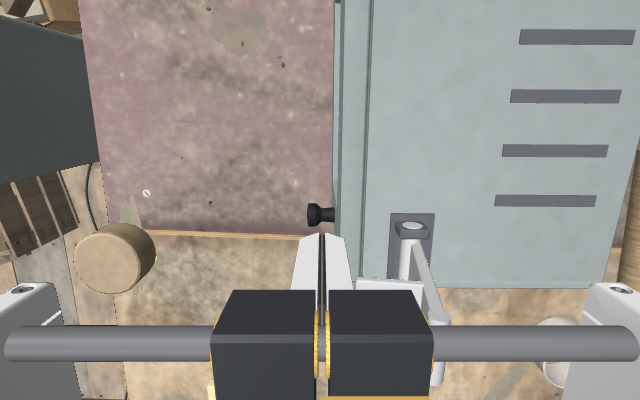

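Emit:
{"method": "send_rows", "body": {
  "steps": [
    [0.2,0,0,0,0,0,0],
    [-1,0,0,0,0,0,0],
    [-2,0,0.5,0,0,0,0],
    [0,0,5,0,0,0,0],
    [0,0,5,0,0,0,0],
    [2,0.5,3,0,0,0,0],
    [4,0,0,0,0,0,0],
    [4,0,0,0,0,0,0],
    [4,0,0,0,0,0,0],
    [0,0,0,0,0,0,0]
  ]
}}

```text
time_s: 23.6
tool_pos: [0.6877, -0.0622, 0.283]
ee_rot: [-0.0, 1.0, 0.02, 0.002]
force: [-0.1, 0.4, -0.5]
grip_width: 0.0005
```

Run:
```python
from g import *
rel([.68,-.062,.215])
c=cam("scene"); save(c,"pics/s21.png")
cv2.imwrite("pics/s21z.png",cv2.resize(cv2.imread("pics/s21.png")[140:260,220:360],None,fx=5,fy=5,interpolation=cv2.INTER_CUBIC))
```

```text
23.6 tcp [ 0.6877 -0.0622  0.283 ] R [[0.999, 0.04, 0.004], [0.04, -0.999, 0.001], [0.004, -0.0, -1.0]] F [-0.1  0.4 -0.5] T [-0.04 -0.11 -0.  ] w 0.0005 q [-0.216  0.409  1.124  0.002  1.604 -0.256]
d cm [-0.77  0.02 -6.8 ] level [-0.04  0.24  0.  ] xyaw 2.27
```

View pics/s21z.png

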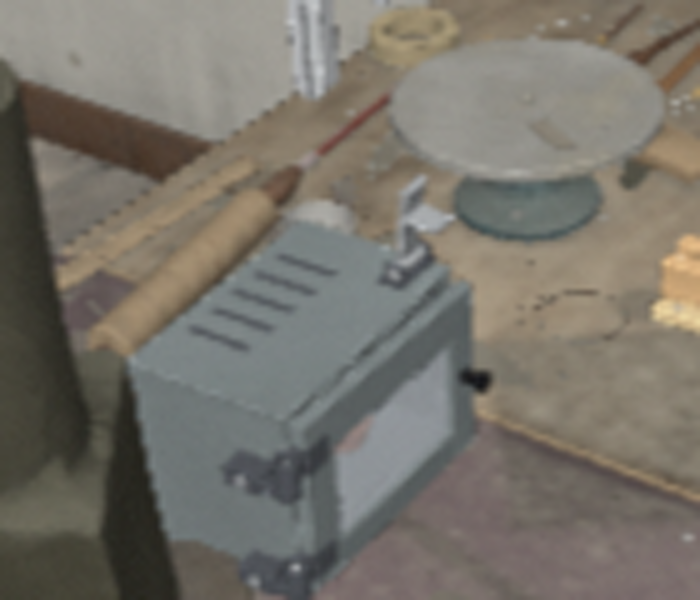

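Emit:
{"method": "send_rows", "body": {
  "steps": [
    [0,0,-3.5,0,0.2,0,0],
    [0,0,-3,0,0,0,0],
    [0,0,0,0,0,0,0],
    [-2,0,0,0,0,0,0],
    [-2,0,0,0,0,0,0],
    [-2,0,0,0,0,0,0],
    [0,0,0,0,0,0,0]
  ]
}}

```text
time_s: 24.52
tool_pos: [0.624, -0.0628, 0.228]
ee_rot: [0.001, 1.0, 0.019, 0.008]
force: [0.3, 0.4, -0.1]
grip_width: 0.0
```

Run:
```python
from g import *
rel([.573,-.062,.215])
```

```text
24.525 tcp [ 0.624  -0.0628  0.228 ] R [[0.999, 0.039, 0.016], [0.039, -0.999, -0.002], [0.016, 0.003, -1.0]] F [ 0.3  0.4 -0.1] T [ 0.   -0.12  0.  ] w 0.0 q [-0.239  0.289  1.393  0.002  1.444 -0.278]
d cm [-5.1   0.08 -1.3 ] level [0.13 0.9  0.  ] xyaw 2.21
```

Emit:
{"method": "send_rows", "body": {
  "steps": [
    [-1,0,-0.6,0,0.5,0,0],
    [-1.5,0,-0.4,0,0.4,0,0],
    [-1.5,0,0,0,0,0,0],
    [0,0,0,0,0,0,0]
  ]
}}

```text
time_s: 25.02
tool_pos: [0.5845, -0.0632, 0.2204]
ee_rot: [0.002, 1.0, 0.019, 0.003]
force: [-0.2, 0.6, -0.2]
grip_width: 0.0006
```

Run:
```python
from g import *
rel([.565,-.062,.19])
for n in ["scene","wrist"]:
    c=cam(n); save(c,f"pics/{n}22.png")
cv2.imwrite("pics/s22z.png",cv2.resize(cv2.imread("pics/scene22.png")[140:260,220:360],None,fx=5,fy=5,interpolation=cv2.INTER_CUBIC))
```

```text
25.025 tcp [ 0.5845 -0.0632  0.2204] R [[0.999, 0.039, 0.006], [0.039, -0.999, -0.004], [0.006, 0.004, -1.0]] F [-0.2  0.6 -0.2] T [-0.09 -0.12 -0.06] w 0.0006 q [-0.254  0.218  1.497 -0.002  1.42  -0.292]
d cm [-1.95  0.12 -3.04] level [0.2  0.34 0.  ] xyaw 2.22
```

View pics/s22z.png

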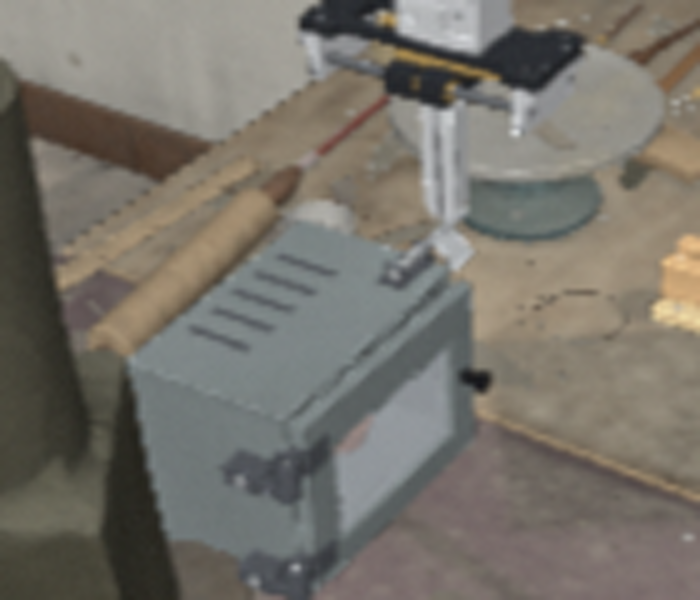

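View pics/wrist22.png

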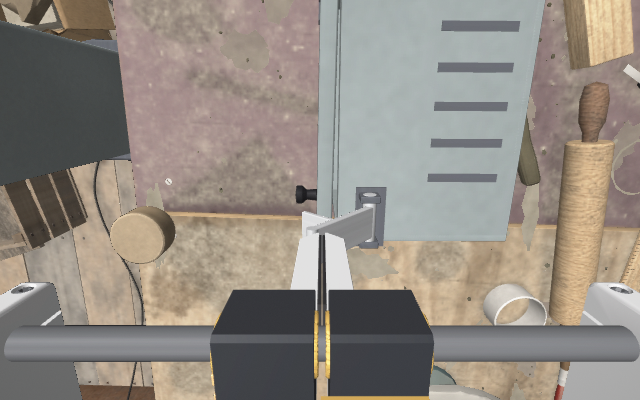

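Emit:
{"method": "send_rows", "body": {
  "steps": [
    [-1,0.1,-1,0.2,0.3,0,0],
    [-1,0,-1.2,0,0,0,0],
    [-0.3,0,-1,0,0,0,0],
    [0,0,-0.6,0,0,0,0],
    [0,0,0,0,0,0,0]
  ]
}}

```text
time_s: 25.75
tool_pos: [0.5602, -0.0623, 0.1783]
ee_rot: [-0.0, 1.0, 0.019, -0.001]
force: [0.8, -0.4, -1.0]
grip_width: 0.0004
```

Run:
```python
from g import *
rel([.561,-.062,.1745])
```

```text
25.75 tcp [ 0.5602 -0.0623  0.1783] R [[0.999, 0.039, -0.002], [0.039, -0.999, 0.0], [-0.002, -0.0, -1.0]] F [ 0.8 -0.4 -1. ] T [-0.05 -0.1   0.06] w 0.0004 q [-0.264  0.207  1.598 -0.     1.337 -0.303]
d cm [ 0.08  0.03 -0.38] level [-0.02 -0.09 -0.  ] xyaw 2.22
```

Emit:
{"method": "send_rows", "body": {
  "steps": [
    [0,0,-0.3,0,0,0,0],
    [0,0,-0.3,0,0,0,0],
    [0,0,-0.3,0,0,0,0]
  ]
}}

```text
time_s: 26.12
tool_pos: [0.5619, -0.0625, 0.1743]
ee_rot: [0.0, 1.0, 0.02, 0.001]
force: [-4.0, 1.3, 12.5]
grip_width: 0.0002
```

Run:
```python
from g import *
rel([.561,-.062,.1745])
```

```text
26.125 tcp [ 0.5619 -0.0625  0.1743] R [[0.999, 0.039, 0.002], [0.039, -0.999, -0.001], [0.002, 0.001, -1.0]] F [-4.   1.3 12.5] T [ 0.18  0.8  -0.02] w 0.0002 q [-0.264  0.212  1.601 -0.     1.326 -0.303]
d cm [-0.09  0.05  0.02] level [0.03 0.1  0.  ] xyaw 2.25
```

Emit:
{"method": "send_rows", "body": {
  "steps": [
    [0,0,0,0,0,0,0],
    [0,0,2,0,0,0,0],
    [0,0,4,0,0,0,0],
    [-1,0,5,0,0,0,0],
    [-1,0,4,0,0,0,0],
    [-2,-2,0,0,0,0,0],
    [0,0,0,0,0,0,0]
  ]
}}

```text
time_s: 27.0
tool_pos: [0.521, -0.0817, 0.3278]
ee_rot: [-0.0, 1.0, 0.02, 0.001]
force: [-0.2, 0.0, -0.1]
grip_width: 0.0002
```

Run:
```python
from g import *
rel([.561,-.062,.1745])
for n in ["scene","side","wrist"]:
    c=cam(n); save(c,f"pics/{n}23.png"); np.savez(f"{n}23.npz",**c)
cv2.imwrite("pics/s23z.png",cv2.resize(cv2.imread("pics/scene23.png")[160:280,220:360],None,fx=5,fy=5,interpolation=cv2.INTER_CUBIC))
cv2.imwrite("pics/d23z.png",cv2.resize(cv2.imread("pics/side23.png")[160:260,240:360],None,fx=6,fy=6,interpolation=cv2.INTER_CUBIC))
```

```text
27.0 tcp [ 0.521  -0.0817  0.3278] R [[0.999, 0.041, 0.002], [0.041, -0.999, 0.0], [0.002, -0.0, -1.0]] F [-0.2  0.  -0.1] T [-0.03 -0.05  0.01] w 0.0002 q [-0.32   0.035  1.483  0.001  1.622 -0.361]
d cm [  4.     1.97 -15.33] level [-0.03  0.1   0.  ] xyaw 2.33
```

View pics/s23z.png

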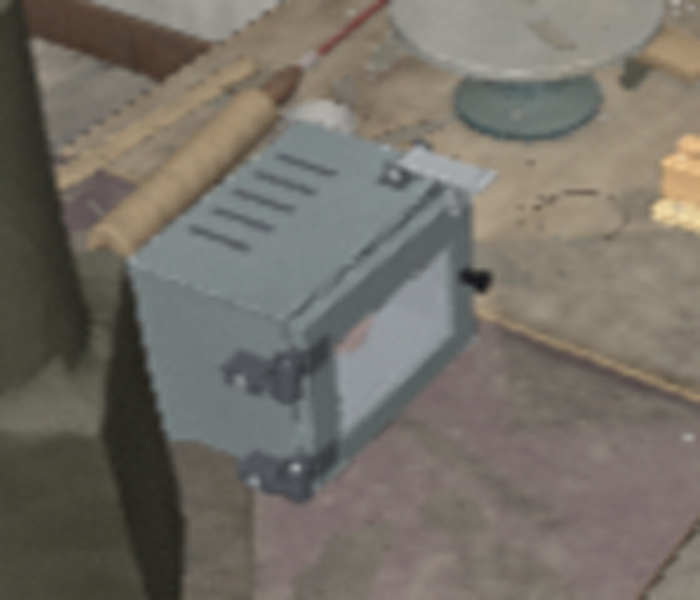

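View pics/d23z.png

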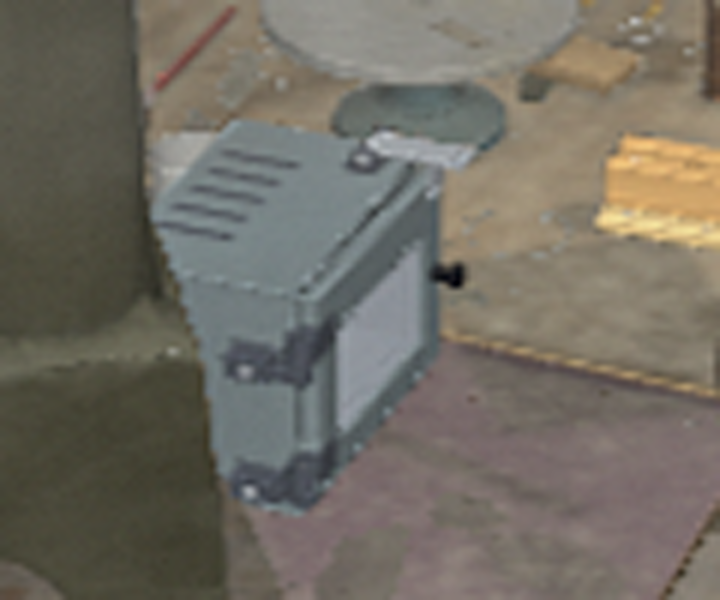

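View pics/wrist23.png

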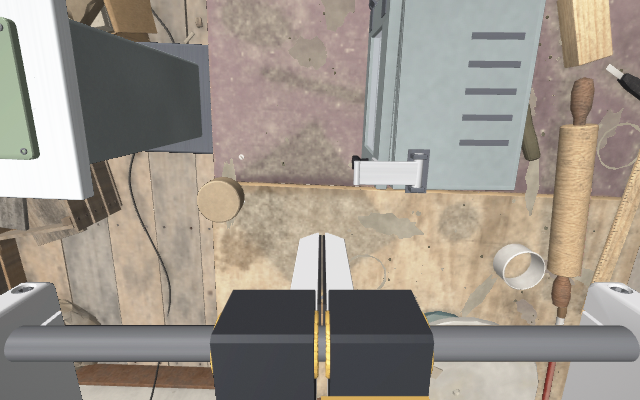

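Run:
```python
from h import *
im=cv2.imread("pics/wrist23.png")
for r in [20,80,120,150]: print(r,[int(im[r,x].mean()) for x in range(378,408)])
cv2.imwrite("pics/w23e.png",cv2.resize(im[0:200,345:440],None,fx=8,fy=3,interpolation=cv2.INTER_CUBIC))
a=cv2.imread("pics/scene23.png");cv2.imwrite("pics/s23k.png",cv2.resize(a[220:265,260:305],None,fx=12,fy=12,interpolation=cv2.INTER_CUBIC))
```

```text
20 [120, 118, 119, 118, 117, 117, 115, 119, 121, 122, 122, 183, 180, 179, 178, 176, 176, 175, 175, 175, 174, 173, 138, 93, 119, 111, 173, 173, 172, 172]
80 [159, 124, 122, 121, 121, 122, 171, 177, 178, 177, 176, 175, 175, 174, 172, 173, 177, 145, 146, 122, 118, 123, 179, 180, 181, 181, 182, 180, 180, 181]
120 [122, 122, 122, 176, 180, 180, 181, 178, 178, 177, 176, 176, 173, 170, 144, 177, 122, 121, 150, 155, 182, 185, 184, 182, 182, 182, 180, 180, 178, 178]
150 [117, 181, 180, 180, 179, 178, 177, 176, 174, 172, 171, 148, 181, 182, 119, 119, 147, 156, 183, 183, 182, 183, 183, 183, 184, 185, 184, 184, 182, 183]
```

View pics/w23e.png

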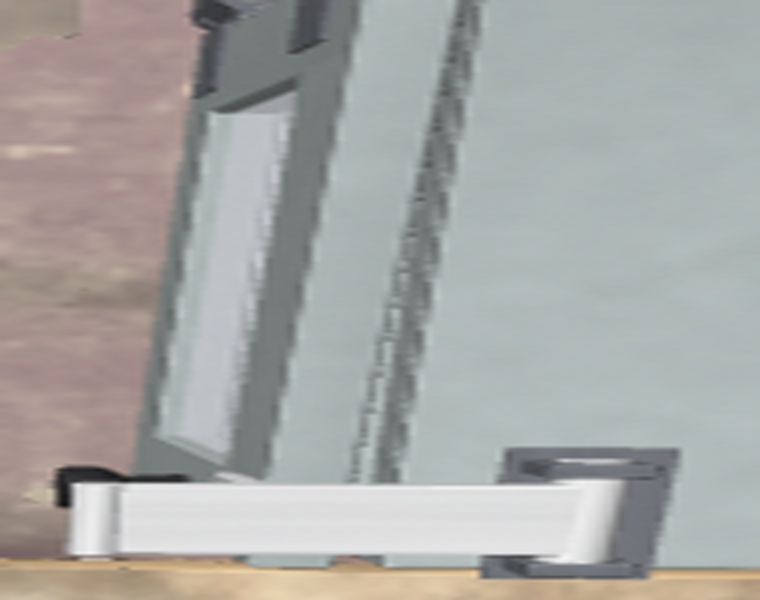

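View pics/s23k.png

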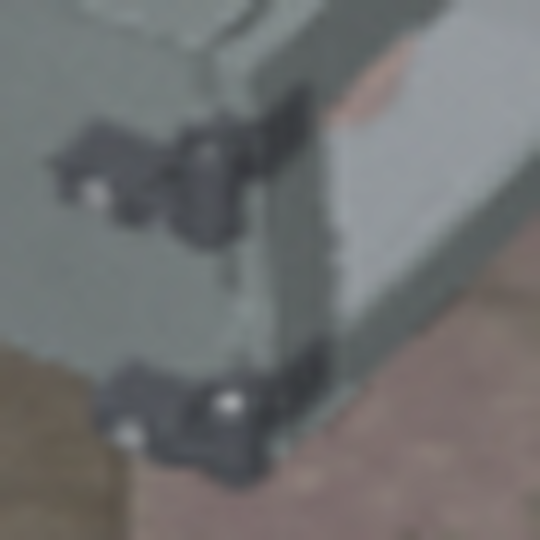

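Run:
```python
from h import *
c=dict(np.load("wrist23.npz"))
M=Rot.from_euler('z',1.7,degrees=True).as_matrix();o=np.array([.5828,.1288,0])-M@[-.0725,.112,0]
for r,o1,d,g in [(20,389,399.7,403.7),(80,384,394.9,399.7),(120,380.8,392,397.5),(150,379,388.9,395.3)]:
    for n,u,z in [("outer",o1-.5,.158),("inner",d,.158),("roof",g-.5,.161)]:
        print(r,n,((plane(c,u,r,z)-o)@M*1000).round(1)[:2],end=" ")
    print()
```

```text
20 outer [-78.2  63.2] 20 inner [-67.7  63.3] 20 roof [-65.1  62.7] 
80 outer [-79.6   9.9] 80 inner [-68.4  10.1] 80 roof [-64.8   9.9] 
120 outer [-80.4 -28.4] 120 inner [-68.5 -28.2] 120 roof [-64.1 -28. ] 
150 outer [-80.4 -58.7] 150 inner [-69.6 -58.5] 150 roof [-64.2 -58.1]
```

Run:
```python
from h import *
im=cv2.imread("pics/w20.png")
for r in [20,60,100,140,180,220,260]: print(r,[int(im[r,x].mean()) for x in range(330,376)])
```

```text
20 [149, 149, 148, 131, 115, 167, 174, 174, 173, 174, 135, 118, 115, 116, 137, 175, 174, 176, 176, 175, 174, 175, 175, 174, 174, 174, 173, 174, 173, 173, 172, 171, 171, 171, 171, 170, 169, 169, 143, 120, 104, 131, 114, 160, 171, 173]
60 [148, 147, 147, 117, 162, 171, 173, 173, 173, 150, 119, 116, 116, 124, 172, 171, 172, 174, 173, 172, 172, 171, 171, 171, 170, 169, 169, 168, 169, 168, 167, 167, 168, 167, 167, 167, 152, 125, 98, 117, 116, 136, 172, 175, 175, 174]
100 [127, 123, 121, 114, 171, 176, 176, 174, 180, 120, 117, 116, 117, 169, 171, 172, 173, 173, 172, 173, 172, 171, 171, 170, 172, 171, 170, 169, 170, 169, 169, 168, 168, 168, 166, 138, 111, 118, 136, 123, 175, 175, 176, 176, 176, 176]
140 [141, 140, 115, 163, 172, 174, 173, 172, 138, 119, 119, 115, 165, 173, 173, 175, 175, 174, 173, 172, 172, 171, 170, 171, 168, 168, 168, 168, 168, 167, 166, 165, 168, 146, 119, 95, 124, 116, 167, 176, 176, 177, 177, 177, 177, 177]
180 [144, 138, 115, 161, 161, 160, 160, 137, 118, 118, 118, 157, 172, 174, 175, 175, 175, 175, 174, 174, 173, 173, 173, 172, 171, 171, 171, 170, 169, 169, 168, 163, 133, 104, 116, 132, 141, 176, 177, 178, 179, 178, 178, 179, 179, 178]
220 [32, 34, 35, 34, 49, 116, 118, 117, 116, 118, 133, 170, 171, 173, 173, 174, 172, 172, 172, 173, 171, 171, 172, 171, 170, 170, 169, 168, 167, 169, 145, 117, 100, 131, 126, 181, 179, 180, 179, 180, 180, 180, 180, 179, 180, 180]
260 [224, 225, 225, 225, 225, 224, 225, 225, 225, 225, 225, 225, 225, 225, 225, 224, 225, 222, 132, 167, 169, 168, 166, 166, 168, 166, 165, 164, 157, 125, 94, 115, 118, 177, 181, 181, 180, 181, 181, 182, 181, 182, 181, 182, 182, 181]
```

Emit:
{"method": "send_rows", "body": {
  "steps": [
    [0,3,-3,0,0,0,0],
    [0,3,-4,0,0,0,0],
    [0,0,-5,0,0,0,0],
    [0,0,-5,0,0,0,0],
    [0,0,-3,0,0,0,0],
    [0,0,0,0,0,0,0],
    [0,0,0,0,0,0,0]
  ]
}}

```text
time_s: 28.02
tool_pos: [0.5219, -0.0141, 0.1177]
ee_rot: [-0.002, 1.0, 0.023, -0.002]
force: [1.2, -0.3, -0.4]
grip_width: 0.0004
```

Run:
```python
from g import *
rel([.571,-.028,.115])
```

```text
28.025 tcp [ 0.5219 -0.0141  0.1177] R [[0.999, 0.047, -0.003], [0.047, -0.999, 0.004], [-0.003, -0.005, -1.0]] F [ 1.2 -0.3 -0.4] T [-0.01 -0.09  0.06] w 0.0004 q [-0.195  0.189  1.756  0.004  1.201 -0.244]
d cm [ 4.91 -1.39 -0.27] level [-0.25 -0.18 -0.  ] xyaw 2.68
```

Emit:
{"method": "send_rows", "body": {
  "steps": [
    [0,-1.3,0,0,0,-0.8,0],
    [1.5,0,0,0,0,0,0],
    [1.5,0,0,0,0,0,0],
    [0.7,0,0,0,0,0,0],
    [0,0,0,0,0,0,0]
  ]
}}

```text
time_s: 28.65
tool_pos: [0.5656, -0.0319, 0.1256]
ee_rot: [-0.0, 1.0, 0.015, 0.005]
force: [-0.0, 0.3, -0.6]
grip_width: 0.0007
```

Run:
```python
from g import *
rel([.571,-.028,.115])
```

```text
28.65 tcp [ 0.5656 -0.0319  0.1256] R [[1.0, 0.029, 0.011], [0.029, -1.0, 0.0], [0.011, 0.0, -1.0]] F [-0.   0.3 -0.6] T [-0.   -0.04  0.01] w 0.0007 q [-0.211  0.259  1.652  0.003  1.221 -0.241]
d cm [ 0.54  0.39 -1.06] level [-0.01  0.61  0.  ] xyaw 1.67
```

Emit:
{"method": "send_rows", "body": {
  "steps": [
    [0.3,0,0,0,0.5,0,0],
    [0.3,0,0,0,0,0,0],
    [0.2,0,0,0,0,0,0]
  ]
}}

```text
time_s: 29.02
tool_pos: [0.5714, -0.0322, 0.1261]
ee_rot: [0.0, 1.0, 0.015, -0.002]
force: [-8.5, 0.3, 7.2]
grip_width: 0.0003
```

Run:
```python
from g import *
rel([.571,-.028,.115])
```

```text
29.025 tcp [ 0.5714 -0.0322  0.1261] R [[1.0, 0.029, -0.003], [0.029, -1.0, -0.0], [-0.003, 0.0, -1.0]] F [-8.5  0.3  7.2] T [-0.08  1.35  0.07] w 0.0003 q [-0.207  0.279  1.624 -0.001  1.241 -0.236]
d cm [-0.04  0.42 -1.11] level [ 0.01 -0.2   0.  ] xyaw 1.67
```

Shut contact at 8.5 N. Retract slowly, straight back.

Emit:
{"method": "send_rows", "body": {
  "steps": [
    [0,0,0,0,0,0,0],
    [-0.15,0,0,0,0,0,0],
    [-0.15,0,0,0,0,0,0],
    [-0.2,0,0,0,0,0,0],
    [-0.3,0,0,0,0,0,0],
    [-0.5,0,0,0,0,0,0],
    [0,0,0,0,0,0,0]
  ]
}}

```text
time_s: 29.9
tool_pos: [0.5578, -0.0318, 0.1257]
ee_rot: [-0.0, 1.0, 0.015, -0.001]
force: [-0.0, 1.3, -0.2]
grip_width: 0.0003
```

Run:
```python
from g import *
rel([.571,-.028,.115])
c=cam("wrist"); save(c,"pics/w24.png");np.savez("w24.npz",**c)
im=cv2.imread("pics/w24.png")
for r in [30,60,100,140,170,200]: print(r,[int(im[r,x].mean()) for x in range(345,392)])
```

```text
29.9 tcp [ 0.5578 -0.0318  0.1257] R [[1.0, 0.029, -0.002], [0.029, -1.0, 0.0], [-0.002, -0.0, -1.0]] F [-0.   1.3 -0.2] T [-0.   -0.08  0.  ] w 0.0003 q [-0.212  0.252  1.66  -0.     1.232 -0.241]
d cm [ 1.32  0.38 -1.07] level [-0.01 -0.11 -0.  ] xyaw 1.68
30 [146, 147, 148, 149, 150, 148, 149, 99, 79, 78, 112, 116, 116, 116, 118, 116, 118, 118, 118, 117, 117, 116, 115, 115, 115, 115, 117, 118, 119, 118, 119, 118, 118, 119, 119, 119, 122, 163, 175, 177, 176, 177, 176, 176, 175, 175, 175]
60 [153, 153, 153, 153, 152, 152, 135, 116, 117, 144, 172, 176, 174, 174, 177, 188, 189, 188, 188, 188, 188, 188, 187, 189, 121, 118, 119, 118, 117, 117, 118, 117, 118, 117, 114, 144, 174, 173, 174, 175, 175, 175, 173, 174, 173, 173, 173]
100 [150, 151, 152, 151, 151, 126, 118, 113, 172, 177, 179, 177, 177, 187, 190, 190, 190, 190, 190, 190, 189, 189, 137, 120, 119, 120, 119, 119, 118, 118, 117, 118, 118, 154, 175, 176, 177, 178, 178, 178, 177, 177, 176, 176, 175, 176, 175]
140 [133, 133, 134, 134, 118, 118, 114, 175, 173, 173, 174, 175, 189, 189, 190, 189, 190, 189, 190, 189, 156, 122, 121, 120, 120, 119, 120, 120, 119, 119, 119, 163, 172, 173, 174, 173, 173, 172, 173, 173, 172, 173, 172, 172, 171, 172, 171]
170 [152, 150, 149, 126, 119, 116, 176, 174, 174, 173, 176, 188, 190, 189, 190, 189, 190, 189, 191, 138, 120, 120, 121, 117, 118, 121, 119, 120, 120, 144, 174, 173, 174, 174, 174, 174, 173, 173, 172, 173, 172, 172, 171, 171, 170, 170, 170]
200 [144, 146, 123, 118, 114, 173, 172, 172, 170, 176, 189, 190, 190, 189, 189, 188, 188, 172, 121, 118, 121, 118, 118, 117, 118, 120, 120, 126, 173, 174, 173, 175, 173, 173, 173, 173, 174, 173, 172, 173, 172, 172, 172, 171, 170, 171, 171]
```

View pics/w24.png

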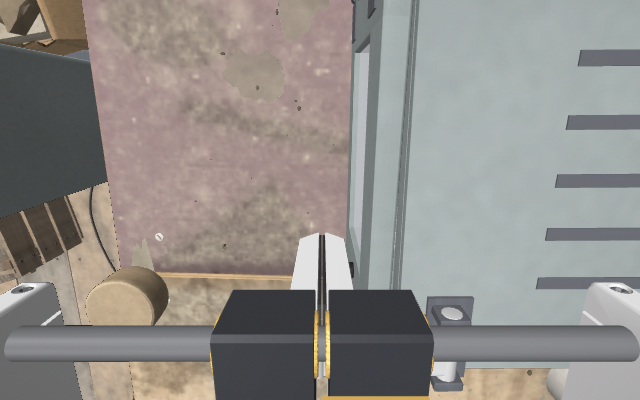

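Run:
```python
from h import *
im=cv2.imread("pics/w24.png")
for r in [30,60,100,140,170,200,240,280]: print(r,[int(im[r,x].mean()) for x in range(392,422)])
```

```text
30 [174, 176, 174, 174, 173, 173, 172, 173, 172, 172, 172, 171, 170, 171, 171, 170, 158, 133, 110, 114, 116, 124, 140, 115, 118, 139, 171, 170, 171, 171]
60 [173, 172, 171, 171, 171, 172, 171, 171, 170, 170, 169, 170, 170, 170, 150, 125, 101, 116, 118, 120, 154, 116, 117, 137, 171, 172, 172, 171, 172, 171]
100 [175, 174, 173, 174, 174, 174, 173, 173, 172, 171, 172, 151, 125, 103, 117, 117, 117, 146, 116, 118, 122, 167, 174, 176, 175, 175, 175, 175, 175, 175]
140 [170, 172, 172, 170, 170, 170, 170, 172, 148, 121, 99, 117, 119, 120, 121, 142, 119, 122, 148, 174, 176, 176, 175, 176, 176, 176, 174, 175, 174, 175]
170 [170, 169, 169, 169, 169, 168, 139, 115, 115, 117, 119, 119, 117, 151, 118, 121, 147, 174, 175, 176, 176, 177, 177, 176, 176, 176, 176, 176, 177, 177]
200 [170, 170, 170, 163, 133, 120, 116, 120, 120, 121, 118, 148, 119, 125, 148, 183, 181, 181, 181, 182, 182, 181, 180, 180, 180, 180, 179, 179, 179, 179]
240 [162, 131, 133, 147, 119, 118, 118, 120, 129, 132, 122, 127, 179, 180, 181, 181, 180, 181, 181, 179, 180, 179, 179, 178, 178, 178, 177, 175, 176, 175]
280 [150, 123, 115, 115, 118, 116, 148, 119, 123, 157, 177, 177, 178, 177, 177, 177, 177, 177, 177, 177, 179, 179, 179, 178, 179, 179, 180, 179, 180, 180]
```

```bash
cat > gap.py <<'E'
from h import *
def run(npz,pts):
    c=dict(np.load(npz)); print("cam",-c["R"].T@c["t"])
    M=Rot.from_euler('z',1.7,degrees=True).as_matrix();o=np.array([.5828,.1288,0])-M@[-.0725,.112,0]
    D=[];G=[]
    for r,a,d,g in pts:
        A,B,C=[((plane(c,u,r,z)-o)@M*1000) for u,z in [(a,.158),(d,.158),(g,.161)]]
        print(r,"outer",A[:2].round(1),"inner",B[:2].round(1),"roof",C[:2].round(1)); D.append(A[:2]);D[-1]=A[:2];G.append(C[:2])
    D=np.array(D);G=np.array(G)
    print("yaw door",np.degrees(np.polyfit(D[:,1],D[:,0],1)[0]),"roof",np.degrees(np.polyfit(G[:,1],G[:,0],1)[0]))
E
python3 - <<'E'
from gap import *
run("w24.npz",[(30,381.5,408.2,417.4),(60,379.6,406.2,415.2),(100,377.6,403.2,412.4),(140,375.7,400.2,410),(170,373.9,398,408.1),(200,372.4,395.5,406.2)])
E
```

```text
cam [0.5568 0.0476 0.3047]
30 outer [-77.6  61.1] inner [-67.   61.1] roof [-64.1  60.5]
60 outer [-77.9  50. ] inner [-67.  50.] roof [-64.1  49.6]
100 outer [-77.9  34.4] inner [-67.2  34.4] roof [-64.1  34.3]
140 outer [-78.   17.7] inner [-67.4  17.8] roof [-63.9  18. ]
170 outer [-78.2   4.6] inner [-67.5   4.6] roof [-63.8   5.2]
200 outer [-78.3  -9.2] inner [-67.8  -9.2] roof [-63.7  -8.4]
yaw door 0.511991754607775 roof -0.36042274801071417
```

Run:
```python
from gap import *
c=dict(np.load("w24.npz"))
def T(R,p): A=np.eye(4);A[:3,:3]=R;A[:3,3]=p;return A
R24=np.array([[1.0,.029,-.002],[.029,-1,0],[-.002,0,-1]]);R20=np.array([[.999,.04,-.004],[.04,-.999,0],[-.004,0,-1]])
R24=Rot.from_matrix(R24).as_matrix();R20=Rot.from_matrix(R20).as_matrix()
C=np.linalg.inv(T(c["R"],c["t"]))
X=np.linalg.inv(T(R24,[.5578,-.0318,.1257]))@C
C20=np.linalg.inv(T(R20,[.5753,-.0683,.144])@X)
c["R"]=C20[:3,:3];c["t"]=C20[:3,3];np.savez("w20.npz",**c)
run("w20.npz",[(20,344.4,368,372.8),(60,343.5,366,371.5),(100,342.5,365,369.5),(140,341.6,363.2,367.6),(180,340.7,361.8,366.5),(220,339.9,360,364.6)])
```

```text
cam [0.5738 0.0111 0.323 ]
20 outer [-76.3  31.9] inner [-65.8  32. ] roof [-64.   31.3]
60 outer [-76.2  15.4] inner [-65.9  15.5] roof [-63.8  15.1]
100 outer [-76.1  -2.2] inner [-65.5  -2.1] roof [-63.8  -2.1]
140 outer [-76.  -20.9] inner [-65.5 -20.8] roof [-63.8 -20.5]
180 outer [-75.9 -40.8] inner [-65.3 -40.7] roof [-63.3 -40. ]
220 outer [-75.8 -62.1] inner [-65.3 -61.9] roof [-63.3 -60.9]
yaw door -0.29678698946742615 roof -0.43007909635333
```

Emit:
{"method": "send_rows", "body": {
  "steps": [
    [0,0,0,0,0,0,0],
    [0,0,0,0,0,0,0],
    [0,0,0,0,0,0,0],
    [0,0,0,0,0,0,0],
    [0,0,0,0,0,0,0],
    [0,0,0,0,0,0,0]
  ]
}}

```text
time_s: 30.7
tool_pos: [0.5585, -0.0319, 0.1259]
ee_rot: [-0.0, 1.0, 0.015, -0.001]
force: [-0.1, 0.2, 0.2]
grip_width: 0.0005
```

Run:
```python
from g import *
rel([.571,-.028,.115])
c=cam("wrist"); save(c,"pics/w25.png");np.savez("w25.npz",**c)
im=cv2.imread("pics/w25.png")
for r in [30,100,200,280]: print(r,[int(im[r,x].mean()) for x in range(365,386)],[int(im[r,x].mean()) for x in range(388,422)])
```

```text
30.7 tcp [ 0.5585 -0.0319  0.1259] R [[1.0, 0.029, -0.001], [0.029, -1.0, 0.0], [-0.001, -0.0, -1.0]] F [-0.1  0.2  0.2] T [ 0.02 -0.09 -0.02] w 0.0005 q [-0.212  0.252  1.659 -0.     1.231 -0.241]
d cm [ 1.25  0.39 -1.09] level [-0.   -0.07 -0.  ] xyaw 1.68
30 [116, 115, 115, 113, 115, 118, 120, 120, 119, 119, 118, 119, 119, 119, 118, 151, 174, 175, 176, 176, 176] [176, 175, 174, 175, 175, 173, 173, 173, 172, 173, 172, 173, 171, 171, 171, 171, 171, 170, 164, 138, 116, 115, 116, 115, 142, 115, 115, 122, 167, 170, 170, 170, 171, 171]
100 [172, 122, 119, 119, 120, 118, 119, 118, 117, 117, 119, 143, 177, 176, 178, 178, 178, 177, 177, 177, 176] [175, 176, 175, 174, 175, 174, 174, 174, 173, 172, 171, 171, 171, 157, 130, 99, 116, 117, 118, 120, 142, 118, 120, 146, 172, 175, 175, 175, 175, 176, 175, 176, 175, 175]
200 [118, 117, 117, 119, 120, 119, 163, 173, 174, 175, 174, 173, 173, 174, 174, 173, 172, 172, 172, 171, 172] [171, 171, 170, 170, 169, 168, 139, 128, 146, 119, 120, 121, 120, 128, 146, 123, 124, 173, 180, 181, 181, 181, 181, 181, 182, 180, 180, 180, 180, 178, 178, 178, 179, 178]
280 [121, 127, 174, 175, 173, 174, 173, 173, 173, 174, 173, 172, 173, 173, 172, 172, 172, 172, 171, 171, 171] [137, 112, 149, 150, 115, 114, 115, 119, 120, 145, 121, 124, 177, 178, 177, 177, 177, 177, 177, 178, 177, 177, 176, 178, 179, 179, 178, 179, 179, 179, 180, 180, 180, 180]
```

Emit:
{"method": "send_rows", "body": {
  "steps": [
    [0.6,0,0,0,0,0,0],
    [0.4,0,0,0,0,0,0],
    [0.2,0,0,0,0,0,0],
    [0.15,0,0,0,0,0,0]
  ]
}}

```text
time_s: 31.25
tool_pos: [0.5714, -0.032, 0.1259]
ee_rot: [-0.0, 1.0, 0.015, -0.003]
force: [-8.2, 0.7, 5.3]
grip_width: 0.0006
```

```bash
python3 -c "from g import *;rel([.571,-.028,.115])"
```

```text
31.25 tcp [ 0.5714 -0.032   0.1259] R [[1.0, 0.03, -0.005], [0.03, -1.0, -0.0], [-0.005, -0.0, -1.0]] F [-8.2  0.7  5.3] T [-0.09  1.21  0.11] w 0.0006 q [-0.206  0.281  1.623 -0.001  1.243 -0.236]
d cm [-0.04  0.4  -1.09] level [ 0.  -0.3  0. ] xyaw 1.7
```

Emit:
{"method": "send_rows", "body": {
  "steps": [
    [-0.03,0,0,0,0,0,0],
    [-0.03,0,0,0,0,0,0],
    [-0.03,0,0,0,0,0,0],
    [-0.03,0,0,0,0,0,0],
    [-0.03,0,0,0,0,0,0],
    [-0.03,0,0,0,0,0,0],
    [-0.03,0,0,0,0,0,0],
    [-0.03,0,0,0,0,0,0]
  ]
}}

```text
time_s: 32.25
tool_pos: [0.5699, -0.032, 0.1259]
ee_rot: [-0.0, 1.0, 0.015, -0.001]
force: [0.5, -0.8, -1.0]
grip_width: 0.0002
```

Run:
```python
from g import *
rel([.571,-.028,.115])
c=cam("wrist"); save(c,"pics/w26.png");np.savez("w26.npz",**c)
im=cv2.imread("pics/w26.png")
for r in [30,100,200,280]: print(r,[int(im[r,x].mean()) for x in range(350,376)],[int(im[r,x].mean()) for x in range(376,412)])
```

```text
32.25 tcp [ 0.5699 -0.032   0.1259] R [[1.0, 0.029, -0.003], [0.029, -1.0, 0.0], [-0.003, -0.0, -1.0]] F [ 0.5 -0.8 -1. ] T [-0.02 -0.08 -0.  ] w 0.0002 q [-0.207  0.276  1.629 -0.001  1.239 -0.237]
d cm [ 0.11  0.4  -1.09] level [-0.   -0.14 -0.  ] xyaw 1.69
30 [117, 116, 119, 166, 173, 174, 175, 175, 176, 175, 175, 175, 173, 174, 173, 174, 174, 173, 172, 171, 170, 171, 171, 170, 171, 170] [170, 169, 170, 152, 128, 103, 114, 112, 130, 115, 126, 170, 170, 172, 172, 170, 170, 170, 170, 169, 169, 168, 169, 168, 170, 169, 169, 169, 169, 169, 169, 169, 169, 170, 170, 171]
100 [116, 159, 172, 174, 178, 177, 176, 177, 176, 176, 176, 176, 176, 174, 175, 174, 174, 173, 173, 172, 172, 172, 171, 171, 171, 171] [145, 120, 92, 115, 117, 138, 118, 127, 173, 173, 174, 175, 174, 174, 174, 174, 173, 173, 174, 174, 173, 174, 173, 173, 173, 173, 172, 173, 173, 174, 175, 174, 174, 174, 175, 175]
200 [171, 172, 173, 174, 172, 172, 172, 172, 172, 171, 170, 171, 170, 170, 170, 170, 169, 169, 169, 168, 171, 150, 123, 95, 116, 119] [120, 144, 123, 142, 178, 180, 179, 180, 179, 180, 180, 178, 178, 178, 178, 177, 177, 178, 177, 177, 177, 178, 178, 178, 177, 179, 178, 177, 178, 178, 178, 177, 177, 177, 176, 177]
280 [223, 198, 172, 171, 172, 172, 173, 171, 171, 171, 170, 170, 169, 170, 170, 169, 169, 157, 128, 119, 129, 114, 115, 115, 127, 121] [169, 175, 177, 176, 176, 176, 176, 175, 177, 176, 176, 178, 178, 178, 177, 178, 178, 179, 179, 179, 179, 179, 179, 179, 179, 179, 180, 179, 179, 179, 179, 179, 179, 179, 179, 178]
```

Emit:
{"method": "send_rows", "body": {
  "steps": [
    [-0.03,0,0,0,0,0,0],
    [-0.03,0,0,0,0,0,0],
    [-0.05,0,0,0,0,0,0],
    [-0.1,0,0,0,0,0,0],
    [-0.2,0,0,0,0,0,0],
    [-0.5,0,0,0,0,0,0],
    [-1,0,0,0,0,0,0],
    [0,0,0,0,0,0,0]
  ]
}}

```text
time_s: 33.3
tool_pos: [0.549, -0.0319, 0.1257]
ee_rot: [-0.0, 1.0, 0.015, -0.002]
force: [0.0, -0.7, 0.6]
grip_width: 0.0002
```

Run:
```python
from g import *
rel([.571,-.028,.115])
c=cam("wrist"); save(c,"pics/w27.png");np.savez("w27.npz",**c)
im=cv2.imread("pics/w27.png").mean(2)
for r in [30,60,100,140,170,200,240,280]:
    row=im[r]; L=[x for x in range(350,460) if abs(row[x+1]-row[x-1])>25]; print(r,L)
```

```text
33.3 tcp [ 0.549  -0.0319  0.1257] R [[1.0, 0.029, -0.003], [0.029, -1.0, 0.0], [-0.003, -0.0, -1.0]] F [ 0.  -0.7  0.6] T [-0.1  -0.12  0.  ] w 0.0002 q [-0.215  0.235  1.681 -0.001  1.229 -0.244]
d cm [ 2.2   0.39 -1.07] level [-0.01 -0.19 -0.  ] xyaw 1.69
30 [363, 364, 367, 368, 404, 405, 431, 432, 434, 436, 439, 440]
60 [362, 363, 366, 367, 386, 387, 401, 402, 403, 428, 429, 432, 434, 437, 438]
100 [361, 364, 365, 366, 384, 385, 399, 400, 424, 425, 429, 431, 433, 434]
140 [363, 364, 382, 383, 396, 397, 421, 422, 424, 426, 428, 430, 431]
170 [359, 362, 363, 380, 381, 394, 395, 418, 419, 423, 425, 428, 429]
200 [357, 358, 361, 362, 378, 379, 380, 392, 393, 415, 416, 421, 423, 425, 426]
240 [363, 364, 369, 376, 377, 389, 390, 412, 413, 418, 420, 422, 423]
280 [351, 352, 363, 364, 387, 388, 408, 409, 415, 419, 420]
```

Run:
```python
from gap import *
run("w27.npz",[(30,404.5,431.5,439.5),(60,402,428.5,437.5),(100,399.5,424.5,433.5),(140,396.5,421.5,430.5),(170,394.5,418.5,428.5),(200,392.5,415.5,425.5),(240,389.5,412.5,422.5),(280,387.5,408.5,419.5)])
run("w26.npz",[(30,352.7,379,386.7),(100,351,376,383.7),(200,347,371.2,379.4)])
```

```text
cam [0.5482 0.0476 0.3047]
30 outer [-77.3  61.3] inner [-66.5  61.3] roof [-64.3  60.7]
60 outer [-77.5  50.2] inner [-66.8  50.2] roof [-64.1  49.8]
100 outer [-77.6  34.6] inner [-67.1  34.6] roof [-64.3  34.6]
140 outer [-77.8  18. ] inner [-67.  18.] roof [-64.1  18.3]
170 outer [-77.9   4.8] inner [-67.2   4.9] roof [-63.8   5.4]
200 outer [-78.  -9.] inner [-67.5  -8.9] roof [-63.9  -8.1]
240 outer [-78.2 -28.5] inner [-67.4 -28.5] roof [-63.7 -27.2]
280 outer [-78.  -49.5] inner [-67.8 -49.4] roof [-63.4 -47.7]
yaw door 0.43013623630520753 roof -0.419700228537316
cam [0.569  0.0475 0.3048]
30 outer [-77.   60.6] inner [-66.5  60.6] roof [-64.  60.]
100 outer [-77.   33.9] inner [-66.5  33.9] roof [-63.8  33.8]
200 outer [-77.8  -9.8] inner [-66.7  -9.7] roof [-63.5  -8.9]
yaw door 0.6537723673095094 roof -0.35966806950323815
```

Emit:
{"method": "send_rows", "body": {
  "steps": [
    [-2,0,0,0,0,0,0],
    [-2,0,4,0,0,0,0],
    [0,0,5,0,0,0,0],
    [0,0,5,0,0,0,0],
    [0,0,5,0,0,0,0],
    [0,0,0,0,0,0,0]
  ]
}}

```text
time_s: 34.1
tool_pos: [0.5068, -0.0317, 0.3215]
ee_rot: [-0.0, 1.0, 0.015, -0.001]
force: [0.3, -0.1, -0.3]
grip_width: 0.0001
```

Run:
```python
from g import *
rel([.5,0,.3])
for n in ["scene","side","wrist"]:
    c=cam(n); save(c,f"pics/{n}30.png")
im=np.vstack([cv2.resize(cv2.imread("pics/scene30.png")[150:280,200:430],(690,390),interpolation=cv2.INTER_CUBIC)])
cv2.imwrite("pics/f30.png",im)
```

```text
34.1 tcp [ 0.5068 -0.0317  0.3215] R [[1.0, 0.029, -0.002], [0.029, -1.0, 0.0], [-0.002, -0.0, -1.0]] F [ 0.3 -0.1 -0.3] T [-0.01 -0.08 -0.  ] w 0.0001 q [-0.233 -0.004  1.535 -0.     1.612 -0.262]
d cm [-0.68  3.17 -2.15] level [-0.  -0.1 -0. ] xyaw 1.67
```

View pics/f30.png

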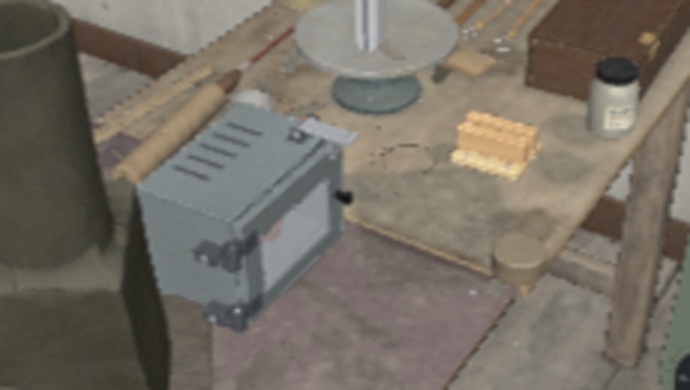

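View pics/wrist30.png

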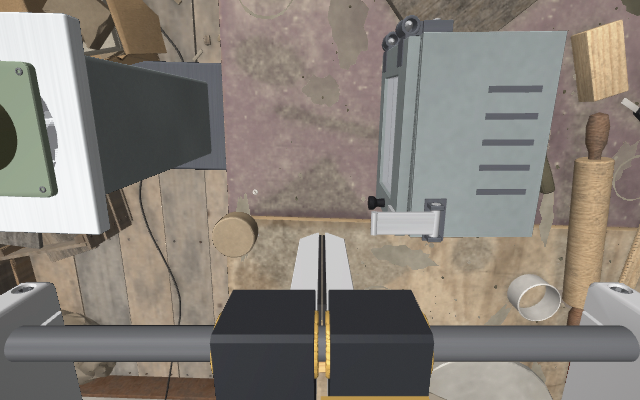

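```bash
python3 -c "
from rig import arm
print(arm.sign_off())"
```

```text
the job is handed in; nothing more can be done
None
```

The door is hung on both pins, pushed shut, and hooked under the flat catch. I handed the job in at about 34 s, with the arm lifted clear. One check was slightly off: the door is not perfectly tight (see Shut).

- **Hanging:** I lifted the door upright from its rest and lowered it onto the pins at about 88° open. The wrist camera showed the upper pin inside its bore. At release the tool height (0.1173 m) matched the height expected for a fully seated door (0.118 m). I judged full seating from that height and the pictures; I did not measure the lower knuckle directly.
- **Shut:** Pressed with about 7 N near the free edge, the door was parallel to the rim, with a gap of about 1.8 mm. It eased back slightly before and while I laid the catch, so I pressed it in again twice with the catch down and withdrew slowly. The last view still measured it about 0.8° from parallel, roughly 2 mm extra gap toward the free edge, and steady behind the lip.
- **Catch:** I pressed it down to 174.3 mm at the tip with 12.5 N; the flat height is 174.5 mm. The last views show it flat over the door's top edge.
- **Bystanders:** The arm did not touch the jar, bowl or mould. The last pictures show the jar and mould in place; the bowl, in the earlier ones, was well clear of the arm.

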